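# Gauge two centrifuge-tube adapters with a go pin and sort them

### The arm

A 7-joint arm with a two-finger parallel gripper is mounted at the origin on the work surface. World frame = base frame: x ahead of the robot, y to its left, z up, the work surface at z = 0. Lengths are in m, angles in rad, forces in N, time in s.
With the tool pointing down it reaches from about 0.4 to 0.9 m from the base axis. Payload 5.5 kg.
Tool frame: the origin (TCP) lies on the centre line of the jaws, within the pads' length; the fingertips stand 22 mm ahead of it and the grasp point (between the pads) lies 3 mm ahead of it; z points along the fingers, y is the direction in which the jaws open and shut (so a half turn about z gives the same grasp; the last joint's range is limited). The gripper opens to 92 mm and grips with 3 to 60 N. Pads are 19 mm wide; open, the fingers measure 130 mm over their backs; the gripper's body (75 mm by 190 mm) begins 47 mm behind the grasp point.
Start: joints at [1.466, 0.501, -0.427, 1.55, 0.221, 1.138, -0.21], TCP at [0.234, -0.607, 0.249] pointing down, gripper open.
Joint ranges: [-2.88, 2.88], [-0.31, 2.03], [-1.54, 1.56], [0.2, 2.42], [-1.41, 4.55], [0.19, 2.02], [-2.57, 2.57]. Speed limits (rad/s): [2.57, 2.57, 3.14, 3.14, 3.14, 3.14, 3.14].

### API

Orientations are given as a unit quaternion [x, y, z, w].
In Python, from rig import monitor, viewer, bot gives the robot as it stands.
- The arm moves only by the tool carry_out, never from a script. Its argument "rows" is a list of rows, each a list of 5 numbers: the opening, from 0 (shut) to 1 (fully open), then the shift along the world's x, y, z in mm, then the turn about the world's z in rad. A call has 1 to 10 rows; each row shifts and turns the pose as measured when the row begins; what a row does not reach is not made up. A row lasts 1/12 s, in which the tool goes at most 41.7 mm and 7.16 degrees, less where a joint would pass 70% of its speed; a pose out of reach is approached as far as the arm can. A call with a gripper value outside its range is refused whole. The fingers move at their own pace and stop on an object; "newtons" is the grip in N (left out, the last holds). Time passes only in rows, so rows that do not move let the fingers close. It gives the time, the measured TCP pose, the force and the opening at its end, in the units of the state.
- monitor.sense(): the state, without advancing time (a new reading comes with each control period).
- viewer.camera(name): name is "scene" or "top"; returns the picture (420x560x3 uint8, red, green, blue); there is no depth.
- viewer.camera_info(name): a dict with "camera_matrix" (3x3 intrinsics, pixels), "k1" (the pictures are not rectified: a ray, as slopes to the right and down, at radius r is drawn at 1 + k1 r^2 times it, then the intrinsics apply), "extrinsics" (4x4, takes a point from world to camera coordinates). Camera axes: x right, y down, z forward; pixel columns grow to the right and rows downward; lengths in m; the calibration is good to about 2 mm. A picture is of the moment at which its call begins. camera_info takes no time and is no camera call.
- bot.close_job(): hands the job in, once; it reports no verdict.
Trained networks look in the newest picture that a camera, given by its name, has taken for a name from the list of things; names that differ only in an ending like _2 or _b are one class to them, and where a whole thing is asked for, a point or a joint stands for the part that bears it (a point fixed in the world has none). Each returns a list of dicts, best first, with "score" (0 to 1); they miss things now and then, are a little off and sometimes report something else, mostly with a low value. They report only what shows in the picture. A call takes as long as a camera call. They do not tell look-alikes from the thing itself.
- viewer.recognise(camera, query): "centre" ([x, y, z] in m, in world coordinates, good to about 4 mm: the middle of the surface that is visible of it).
- viewer.silhouettes(camera, query): "mask" (420x560 bool, what is visible of it).
The state is a dict: "time": time; "q": joint angles; "joint_vel": joint speeds; "tau": joint torques, N m; "position": TCP position; "eef_rot": TCP orientation; "force": force on the tool from outside, world axes, zero at the start; "torque": the same for the moment, N m; "width": finger opening in m.
Only numpy, scipy, OpenCV 4.12 (cv2) and the standard library are available. Lean on these libraries where they do the work, as an engineer would, in place of code of your own. Each camera call takes 0.05 s, during which the arm holds its last target.

### The job

One of the two white tube adapters standing in the test rack has a bore that narrows inside. Take the go pin out of its holder and try it gently, pressing lightly and never forcing it, in both adapters where they stand, first the one next to the holder, then the other: it should slide in nearly up to its collar or come to a firm stop part-way. Then put the pin back fully down in its holder, stand the adapter that lets the pin through upright in the round dish and the one that stops it upright in the square tray, and leave everything else on the bench alone.

Things in the scene. Friction and masses are not known exactly. Their poses are not given: they have to be found in the camera images.
- rack: the test rack, fixed to the bench: aluminium plate 90 x 340 mm, 12 mm thick, origin at the centre of its underside, y along its length, z up. Along its y axis stand the pin holder (y = -130 mm), a nest at y = 0 (next to the holder) and a nest at y = +110 mm. The nests are round recesses 44 mm in diameter, 6 mm deep, their floor 6 mm above the bench. It may be turned up to 0.5 rad either way
- nest_near (a point): centre of the floor of the nest next to the pin holder, 6 mm above the bench
- nest_far (a point): centre of the floor of the nest farther from the pin holder, 6 mm above the bench
- holder (a point): centre of the mouth of the pin holder, an upright aluminium tube on the rack, 34 mm outside and 22 mm inside diameter, mouth 48 mm above the bench, 36 mm deep; the pin's collar rests on its rim
- go_pin: the go pin (plug gauge), steel, loose, about 0.15 kg, upright in the holder, 97 mm overall. Origin at the centre of its tip, z up to the handle: pin 18 mm in diameter from 0 to 32 mm (tip chamfered to 15 mm over 2.5 mm), collar 29 mm from 32 to 37 mm, round handle 18 mm from 37 to 97 mm. In the holder its tip is 16 mm above the bench
- pin_collar (a point): centre of the underside of the go pin's collar, 32 mm above its tip. In the sound adapter the whole pin goes in until the collar meets the top; in the narrowed one the pin stops rigidly 14 mm down. A push of 3 to 10 N is enough to tell; over 30 N harms the parts
- adapter_1: white plastic tube adapter (a sleeve), loose, 40 mm outside, 45 mm tall, 70 to 140 g, upright in a nest of the rack (which one varies). Origin at the centre of its underside, z up. Bore open right through, 20 mm at the mouth: one adapter stays 20 mm all the way, the other closes to 14 mm at a rigid ledge 14 mm below the mouth. Alike outside; the name does not tell which
- adapter_2: white plastic tube adapter (a sleeve), loose, 40 mm outside, 45 mm tall, 70 to 140 g, upright in a nest of the rack (which one varies). Origin at the centre of its underside, z up. Bore open right through, 20 mm at the mouth: one adapter stays 20 mm all the way, the other closes to 14 mm at a rigid ledge 14 mm below the mouth. Alike outside; the name does not tell which
- dish: the round dish, fixed: steel, 120 mm outside diameter, rim 16 mm high, wall 4 mm, floor 4 mm above the bench. Origin at the centre of its underside
- tray: the square tray, fixed: steel, 120 x 120 mm, rim 16 mm high, wall 4 mm, floor about 4 mm above the bench. Origin at the centre of its underside
- petri: bystander: clear closed petri dish, 92 mm in diameter, 16 mm high, origin under its centre
- objective: bystander: brass microscope objective standing upright, 32 mm in diameter, 42 mm high, origin under its centre
- reagent: bystander: amber bottle, 60 mm in diameter, 110 mm high, origin under its centre
- jar: bystander: small glass jar, 56 mm in diameter, 55 mm high, origin under its centre
- slide_box: bystander: grey box 85 x 32 x 30 mm, origin under its centre
- tip_box: bystander: blue pipette-tip box 90 x 120 mm, 61 mm high, origin under its centre
- spatula: bystander: steel lab spatula lying flat, 175 mm long, 11 mm wide, origin under its middle
Things that resemble listed ones, but are neither listed nor needed, are in the scene too. What is shaped like the go_pin but orange or red is not meant. What is shaped like the adapter_2 but green or pink is not meant.

How it is judged:
By the outcome, as a careful person would: the job done as asked, in the order asked, and still so for the second after the job is handed in, with the robot touching nothing.
It also fails if it takes over 72 s, if anything falls off the work surface, if the arm or the gripper's body presses on something with over 40 N, if the wrist force passes 120 N, or if a joint passes its speed limit or range.

## Working session

There is one attempt and no reset: what is moved stays moved. The work goes in short steps, Python scripts to look and compute and a tool call to move; the robot and the scene stay as the last step left them, time stands still between calls to the robot, and variables do not carry over. Pictures are saved under pics/ and viewed, and the job is handed in when it is done.

Besides the shell and the picture viewer there is one more tool, called as name(argument=value, ...) on one line, values as JSON. carry_out: Moves the arm, as the interface text tells. Its arguments: {"type":"object","properties":{"rows":{"type":"array","items":{"type":"array","items":{"type":"number"}}},"newtons":{"type":"number"}},"required":["rows"]}

```bash
ls; mkdir -p pics
python3 - <<'E'
from rig import monitor, viewer, bot
import cv2
for n in("scene","top"):
    im=viewer.camera(n); cv2.imwrite(f"pics/{n}0.png",im[:,:,::-1])
    i=viewer.camera_info(n); print(n,i)
print(monitor.sense())
E
```

```text
pics
scene {'camera_matrix': array([[455.38552289,   0.        , 280.99305835],
       [  0.        , 455.38552289, 207.37889383],
       [  0.        ,   0.        ,   1.        ]]), 'k1': -0.10333292598078181, 'extrinsics': array([[ 0.8459536 ,  0.53290482, -0.0193636 , -0.47913616],
       [ 0.31416526, -0.52740151, -0.78939713, -0.11376595],
       [-0.43088593,  0.66170998, -0.61357739,  1.2541408 ],
       [ 0.        ,  0.        ,  0.        ,  1.        ]])}
top {'camera_matrix': array([[461.11640819,   0.        , 278.55538546],
       [  0.        , 461.11640819, 214.95400181],
       [  0.        ,   0.        ,   1.        ]]), 'k1': -0.0693675422139692, 'extrinsics': array([[ 0.00824369, -0.99993366, -0.00804418,  0.00691358],
       [-0.98162436, -0.00655853, -0.19071077,  0.57438363],
       [ 0.19064536,  0.00946852, -0.98161331,  1.02150439],
       [ 0.        ,  0.        ,  0.        ,  1.        ]])}
{'time': 0.1, 'q': array([ 1.46622022,  0.50177087, -0.42680246,  1.55134024,  0.22081976,
        1.1382828 , -0.21032523]), 'joint_vel': array([-0.00013907, -0.00213981,  0.00034874, -0.00221189,  0.00127494,
       -0.00048487, -0.0002312 ]), 'tau': array([-1.15791155e-02, -5.67870677e+01, -5.83831653e+00, -2.79913491e+01,
       -6.89116563e-02,  2.40935379e-02,  6.74554667e-05]), 'position': array([ 0.23344655, -0.60600415,  0.24777323]), 'eef_rot': array([ 9.83137435e-01,  1.82866132e-01, -1.34984079e-04, -8.61856070e-04]), 'force': array([ 0.89026805, -0.19134444,  0.0304541 ]), 'torque': array([-0.04500278,  0.02537373, -0.04603308]), 'width': 0.09210135876576024}
```

View pics/scene0.png

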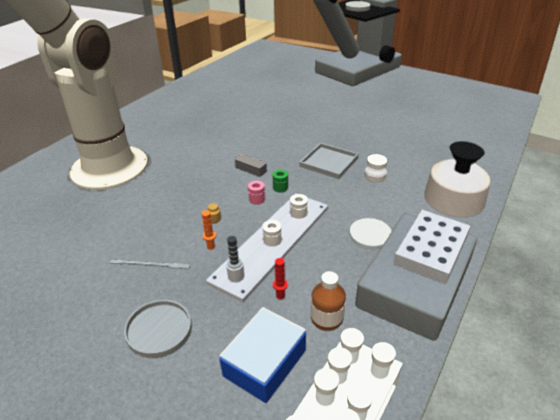

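View pics/top0.png

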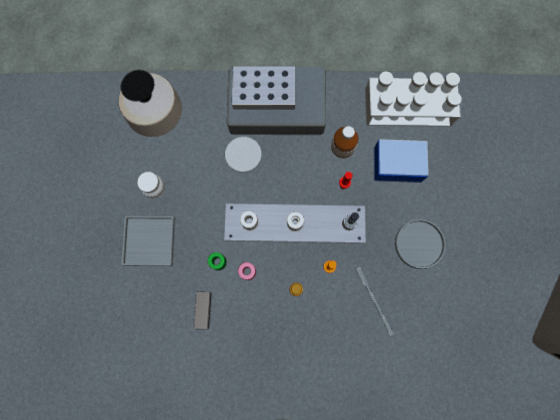

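The scene view (scene0) shows the black/steel pin at (235,258) in the holder. The white adapters stand at (272,233), next to the holder, and (299,206). The dish is at (158,327) and the tray at (329,160). In the top view they are at (351,220), (295,221), (249,219), (420,244) and (148,241).
Possible mix-ups: the orange pin at scene (208,230), the red pin at (280,279), the pink ring at (256,192), the green ring at (281,181) and the white jar at (376,168). I choose the dark pin standing on the rack and the two white rings on the rack.

```bash
cat > h.py <<'E'
from rig import monitor, viewer, bot
import numpy as np, cv2
from scipy.optimize import least_squares
I={n:viewer.camera_info(n) for n in("scene","top")}
def proj(n,P):
    i=I[n];P=np.atleast_2d(P);c=P@i["extrinsics"][:3,:3].T+i["extrinsics"][:3,3]
    s=c[:,:2]/c[:,2:];r2=(s**2).sum(1,keepdims=True);s=s*(1+i["k1"]*r2)
    K=i["camera_matrix"];return s*[K[0,0],K[1,1]]+[K[0,2],K[1,2]]
def onplane(n,px,z):
    f=lambda v:(proj(n,[v[0],v[1],z])[0]-px)
    return least_squares(f,[.6,0]).x
def tri(ps,pt):
    f=lambda v:np.r_[proj("scene",v)[0]-ps,proj("top",v)[0]-pt]
    r=least_squares(f,[.6,0,.03]);return r.x,np.abs(r.fun).max()
E
python3 - <<'E'
from h import *
for q in ["go_pin","adapter_1","holder","dish","tray","rack","nest_near","nest_far","pin_collar"]:
    for c in("scene","top"):
        try:
            r=viewer.recognise(c,q)
            print(q,c,[(np.round(d["centre"],4).tolist(),round(d["score"],2),proj(c,d["centre"])[0].round(0).tolist()) for d in r])
        except Exception as e: print(q,c,e)
sc=viewer.camera("scene");tp=viewer.camera("top")
a=cv2.resize(sc[180:300,200:340],None,fx=5,fy=5,interpolation=cv2.INTER_CUBIC)
b=cv2.resize(tp[190:260,215:375],None,fx=5,fy=5,interpolation=cv2.INTER_CUBIC)
cv2.imwrite("pics/a.png",a[:,:,::-1]);cv2.imwrite("pics/b.png",b[:,:,::-1])
E
```

```text
go_pin scene [([0.465, -0.1131, 0.0554], 0.93, [210.0, 231.0]), ([0.6617, -0.1522, 0.0535], 0.89, [280.0, 279.0]), ([0.5636, -0.1619, 0.0751], 0.76, [233.0, 255.0])]
go_pin top [([0.5583, -0.1508, 0.0811], 0.61, [350.0, 220.0]), ([0.6522, -0.144, 0.0644], 0.58, [345.0, 182.0]), ([0.4559, -0.1053, 0.0748], 0.54, [330.0, 265.0]), ([0.5577, -0.0341, 0.0144], 0.25, [297.0, 225.0])]
adapter_1 scene [([0.5704, -0.0369, 0.0367], 0.88, [273.0, 234.0]), ([0.4727, 0.1422, 0.0327], 0.8, [279.0, 181.0]), ([0.4506, 0.0754, 0.0353], 0.72, [257.0, 191.0]), ([0.5702, 0.0723, 0.0388], 0.63, [299.0, 206.0])]
adapter_1 top [([0.5576, 0.0851, 0.0471], 0.75, [247.0, 222.0]), ([0.4426, 0.086, 0.0462], 0.74, [246.0, 272.0]), ([0.467, 0.1534, 0.0442], 0.72, [217.0, 261.0]), ([0.5615, -0.0253, 0.0531], 0.69, [294.0, 221.0])]
holder scene [([0.5784, -0.0824, 0.0115], 0.77, [265.0, 257.0])]
holder top [([0.5585, -0.0363, 0.0065], 0.66, [298.0, 225.0])]
dish scene [([0.3828, -0.2164, 0.0054], 0.65, [152.0, 263.0]), ([0.5113, -0.325, 0.0093], 0.64, [160.0, 324.0])]
dish top [([0.5094, -0.331, 0.005], 0.81, [420.
[... 207 characters left out ...]
0814, 0.0115], 0.78, [265.0, 257.0]), ([0.6603, 0.3096, 0.0365], 0.72, [377.0, 169.0])]
rack top [([0.5592, -0.0371, 0.0133], 0.91, [299.0, 225.0])]
nest_near scene [([0.5749, -0.0786, 0.0062], 0.79, [264.0, 257.0])]
nest_near top [([0.5589, -0.0327, 0.0097], 0.68, [297.0, 225.0])]
nest_far scene [([0.5787, -0.0802, 0.0119], 0.7, [265.0, 256.0])]
nest_far top [([0.5617, -0.0337, 0.0099], 0.75, [297.0, 224.0]), ([0.558, -0.1516, 0.081], 0.62, [350.0, 220.0])]
pin_collar scene [([0.4599, -0.1135, 0.0537], 0.81, [208.0, 230.0])]
pin_collar top [([0.4495, -0.1068, 0.0727], 0.68, [331.0, 268.0]), ([0.6554, -0.1447, 0.0629], 0.59, [345.0, 181.0]), ([0.5533, -0.1534, 0.0822], 0.47, [351.0, 222.0])]
```

View pics/a.png

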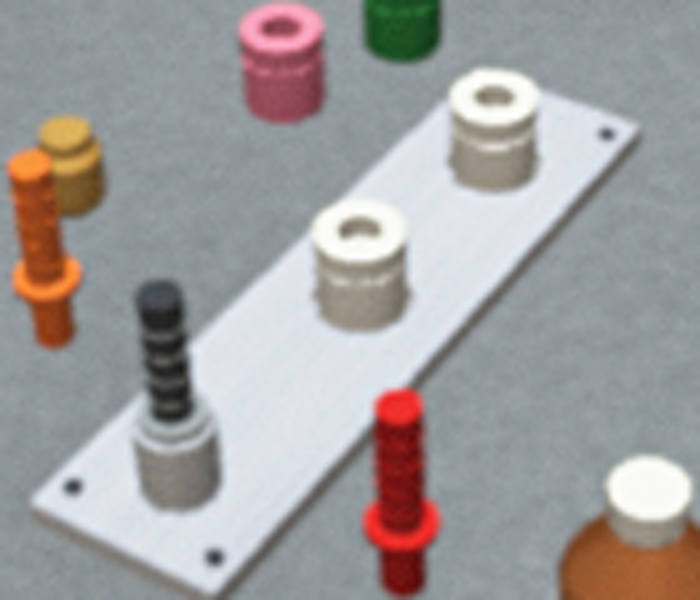

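View pics/b.png

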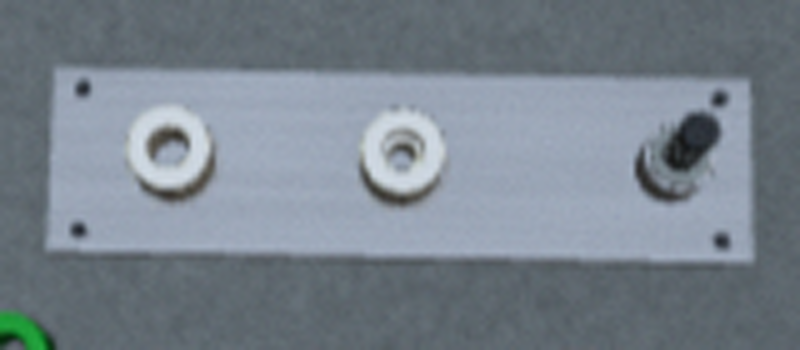

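The crops confirm the choice: the black-handled pin in its holder and two white adapters on the plate. From above, the near adapter shows a ledge inside. Next I measure precisely.

```bash
python3 - <<'E'
from h import *
im={"scene":cv2.imread("pics/scene0.png"),"top":cv2.imread("pics/top0.png")}
def ell(n,box,thr):
    x0,y0,x1,y1=box;g=im[n][y0:y1,x0:x1].astype(float)
    g=g.min(2); g=cv2.resize(g,None,fx=8,fy=8,interpolation=cv2.INTER_CUBIC)
    m=(g>thr).astype(np.uint8);cs,_=cv2.findContours(m,cv2.RETR_EXTERNAL,cv2.CHAIN_APPROX_NONE)
    c=max(cs,key=cv2.contourArea);e=cv2.fitEllipse(cv2.convexHull(c))
    return (np.array(e[0])+.5)/8-.5+[x0,y0],np.array(e[1])/8
for k,bs,bt in (("near",(258,216,286,250),(284,208,308,236)),("far",(286,192,312,222),(238,208,262,234))):
    for ts,tt in((205,215),(215,225)):
        s,ss=ell("scene",bs,ts);t,st=ell("top",bt,tt)
        print(k,s,ss,t,st,tri(s,t),onplane("scene",s,.051),onplane("top",t,.051))
# pin top: dark threshold
c=lambda u,v,x,y:np.array([(u+.5)/5-.5+x,(v+.5)/5-.5+y])
ps=c(160,293,200,180);pt=c(701,131,215,190)
print("pintop",tri(ps,pt),onplane("scene",ps,.113),onplane("top",pt,.113))
H=[[(73,486),(721,241)],[(214,557),(720,98)],[(606,133),(83,88)]]
for a,b in H:
    a=c(*a,200,180);b=c(*b,215,190);print("hole",tri(a,b),onplane("scene",a,.012),onplane("top",b,.012))
print("hole4",onplane("top",c(78,230,215,190),.012))
E
python3 - <<'E'
from h import *
tp=cv2.imread("pics/top0.png");sc=cv2.imread("pics/scene0.png")
A=cv2.resize(tp[210:275,110:180],(420,390),interpolation=cv2.INTER_CUBIC)
B=cv2.resize(tp[210:275,385:455],(420,390),interpolation=cv2.INTER_CUBIC)
C=cv2.resize(tp[205:240,335:370],(600,600),interpolation=cv2.INTER_CUBIC)
cv2.imwrite("pics/c.png",np.hstack([A,B])[:,:800]);
D=cv2.resize(sc[230:290,215:255],(400,600),interpolation=cv2.INTER_CUBIC)
cv2.imwrite("pics/d.png",np.hstack([cv2.resize(C,(400,400)),D[:400]]))
E
```

```text
Traceback (most recent call last):
ValueError: max() iterable argument is empty
```

View pics/c.png

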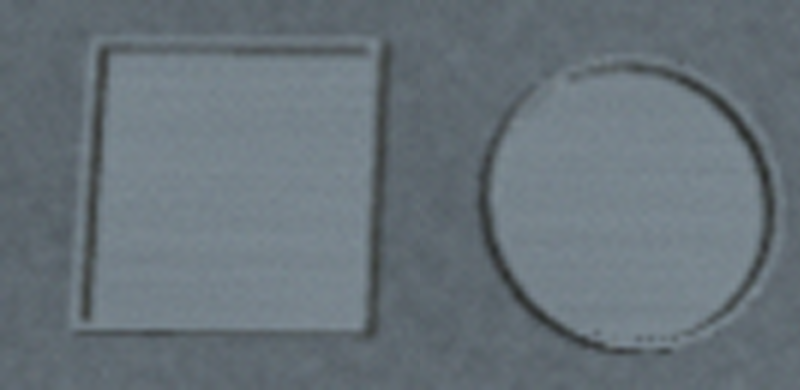

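View pics/d.png

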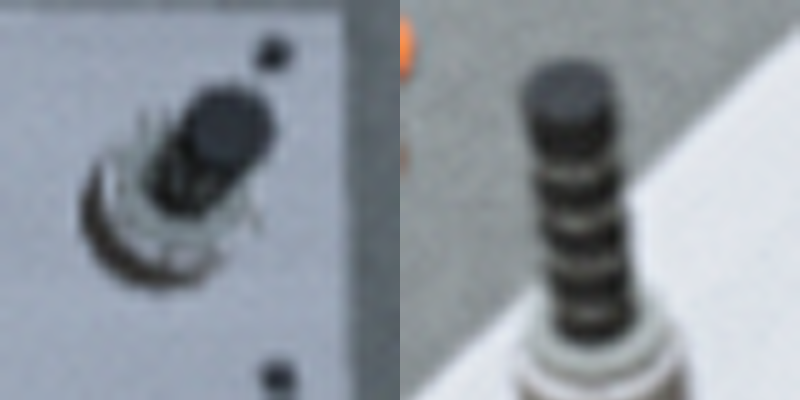

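Run:
```python
from h import *
im={"scene":cv2.imread("pics/scene0.png"),"top":cv2.imread("pics/top0.png")}
def ell(n,box,fr):
    x0,y0,x1,y1=box;g=im[n][y0:y1,x0:x1].astype(float)
    g=g.min(2); thr=170+(g.max()-170)*fr; g=cv2.resize(g,None,fx=8,fy=8,interpolation=cv2.INTER_CUBIC)
    m=(g>thr).astype(np.uint8);cs,_=cv2.findContours(m,cv2.RETR_EXTERNAL,cv2.CHAIN_APPROX_NONE)
    c=max(cs,key=cv2.contourArea);e=cv2.fitEllipse(cv2.convexHull(c))
    return (np.array(e[0])+.5)/8-.5+[x0,y0],np.array(e[1])/8
for k,bs,bt in (("near",(258,216,286,234),(284,208,308,236)),("far",(286,192,312,207),(238,208,262,234))):
    for f in (.5,.7):
        s,ss=ell("scene",bs,f);t,st=ell("top",bt,f)
        print(k,s,ss,t,st,tri(s,t),onplane("scene",s,.051),onplane("top",t,.051))
c=lambda u,v,x,y:np.array([(u+.5)/5-.5+x,(v+.5)/5-.5+y])
ps=np.array([216+16.3-.95,230+8.4]);ps=np.array([231.4,238.4]);pt=np.array([354.7,215.6])
print("pintop",tri(ps,pt),onplane("scene",ps,.113),onplane("top",pt,.113))
H=[[(73,486),(721,241)],[(214,557),(720,98)],[(606,133),(83,88)]]
P=[]
for a,b in H:
    a=c(*a,200,180);b=c(*b,215,190);print("hole",tri(a,b),onplane("scene",a,.012),onplane("top",b,.012))
print("hole4",onplane("top",c(78,230,215,190),.012))
C=[c(u,v,215,190) for u,v in [(54,68),(750,79),(754,262),(47,249)]]
print("corners",[onplane("top",p,.012).round(4) for p in C])
d=lambda u,v:np.array([(u+.5)/6-.5,(v+.5)/6-.5+210])
T=[onplane("top",d(u,v)+[110,0],.016).round(4) for u,v in [(93,38),(386,38),(375,333),(73,330)]];print("tray",T,np.mean(T,0))
D=[onplane("top",d(u-420,v)+[385,0],.016).round(4) for u,v in [(480,205),(780,205),(625,53),(625,352)]];print("dish",D,np.mean(D[:2],0),np.mean(D[2:],0))
```

```text
near [272.8444252 229.8583374] [24.07678986 38.53897858] [295.14517975 219.54685402] [15.42403889 15.896245  ] (array([ 0.56575886, -0.02858671,  0.03985422]), np.float64(0.363470341695006)) [ 0.57258342 -0.03988459] [ 0.56446508 -0.02766121]
near [271.70321655 224.40657711] [14.32974243 19.19796181] [295.1611042  219.61952305] [14.9533205  15.48995876] (array([ 0.56310647, -0.0282197 ,  0.05355064]), np.float64(0.3497739191126925)) [ 0.56086762 -0.02628819] [ 0.56429245 -0.02769871]
far [298.73035145 204.44149113] [21.61315918 26.54457283] [248.21555901 218.66279697] [15.48749352 15.74472713] (array([0.56650107, 0.08177073, 0.03593214]), np.float64(1.0399799782309174)) [0.57481339 0.06279939] [0.56582535 0.08226124]
far [298.51689625 198.95987225] [10.12412357 17.69274521] [248.24815273 218.7660265 ] [14.88896275 15.34866428] (array([0.56462577, 0.08142295, 0.05074427]), np.float64(0.500919614189911)) [0.56404748 0.080162  ] [0.56557989 0.08217969]
pintop (array([ 0.56178877, -0.15839883,  0.1130485 ]), np.float64(0.49602885893614257)) [ 0.56109752 -0.159008  ] [ 0.56278129 -0.15752199]
hole (array([ 0.5266763 , -0.18291409,  0.0136867 ]), np.float64(0.48389764221730047)) [ 0.52479888 -0.1824058 ] [ 0.52793779 -0.18221381]
hole (array([ 0.59668495, -0.18414539,  0.0141648 ]), np.float64(0.5084683834871555)) [ 0.59470668 -0.18334364] [ 0.59832393 -0.18345079]
hole (array([0.59953565, 0.12627982, 0.01408457]), np.float64(0.5919169372118063)) [0.59740036 0.12746557] [0.60124877 0.12746067]
hole4 [0.53117394 0.12794193]
corners [array([0.6112, 0.142 ]), array([ 0.6079, -0.1984]), array([ 0.5178, -0.1979]), array([0.5218, 0.1427])]
tray [array([0.577 , 0.3871]), array([0.5779, 0.2663]), array([0.4584, 0.2647]), array([0.4581, 0.3869])] [0.51785 0.32625]
dish [array([ 0.5134, -0.2674]), array([ 0.514 , -0.3889]), array([ 0.5757, -0.3289]), array([ 0.4549, -0.3232])] [ 0.5137  -0.32815] [ 0.5153  -0.32605]
```

The measurements agree:

| Thing | x, y (m) | Top height, triangulated (text) |
|---|---|---|
| Pin | (0.562, -0.158) | 113 mm (113) |
| Near adapter | (0.564, -0.028) | 51–53 mm (51) |
| Far adapter | (0.565, 0.082) | about 51 mm (51) |
| Dish | (0.514, -0.327) | – |
| Tray | (0.518, 0.326) | – |

The rack is turned by about -0.01 rad. I'll keep the jaws along y.

carry_out(rows=[[0.6, 24, 33, 0, -0.04], [0.6, 24, 33, 0, -0.04], [0.6, 24, 33, 0, -0.04], [0.6, 24, 33, 0, -0.04], [0.6, 24, 33, 0, -0.04], [0.6, 24, 33, 0, -0.04], [0.6, 24, 33, 0, -0.04], [0.6, 24, 33, 0, -0.04], [0.6, 24, 33, 0, -0.04], [0.6, 24, 33, 0, -0.02]], newtons=20)

```text
time: 1.93
position: [0.4671, -0.2764, 0.249]
eef_rot: [1.0, -0.028, -0.002, 0.004]
force: [0.3, -0.5, -0.2]
width: 0.0551
```

carry_out(rows=[[0.6, 24, 30, -10, 0], [0.6, 24, 30, -10, 0], [0.6, 24, 30, -20, 0], [0.6, 15, 18, -20, 0], [0.6, 0, 0, -20, 0], [0.6, 0, 0, 0, 0]])

```text
time: 2.43
position: [0.5639, -0.1524, 0.1723]
eef_rot: [1.0, -0.021, 0.005, 0.003]
force: [-2.0, -1.3, 0.3]
width: 0.0551
```

Run:
```python
from h import *
from scipy.spatial.transform import Rotation as R
s=monitor.sense();print(s["position"],R.from_quat(s["eef_rot"]).as_matrix().round(4),s["force"],s["torque"],s["joint_vel"].round(3),s["q"].round(2))
```

```text
[ 0.56390409 -0.15241976  0.17234171] [[ 0.9991 -0.0417  0.0097]
 [-0.0417 -0.9991 -0.0061]
 [ 0.0099  0.0057 -0.9999]] [-2.01757921 -1.26498617  0.26017115] [-0.0491363   0.13440676 -0.02566715] [-0.051 -0.021 -0.039 -0.054 -0.027  0.03  -0.002] [ 0.63  0.48 -0.53  1.8   0.3   0.93 -1.65]
```

carry_out(rows=[[0.6, -2, -5.5, -10, 0.03], [0.6, 0, 0, -15, 0], [0.6, 0, 0, 0, 0], [0.6, 0, 0, 0, 0]])

```text
time: 2.77
position: [0.5625, -0.1579, 0.1488]
eef_rot: [1.0, -0.004, 0.005, 0.003]
force: [-0.1, -0.0, -0.6]
width: 0.0551
```

```bash
cat >> h.py <<'E'
from scipy.spatial.transform import Rotation as R
def st():
    s=monitor.sense();M=R.from_quat(s["eef_rot"]).as_matrix()
    print("t",round(s["time"],2),"p",s["position"].round(4),"yaw",round(np.arctan2(M[1,0],M[0,0]),3),"z",M[:,2].round(4),"F",s["force"].round(2),"T",s["torque"].round(3),"w",round(s["width"],4),"v",np.abs(s["joint_vel"]).max().round(3))
E
python3 - <<'E'
from h import *
st()
for n in("scene","top"):
    im=viewer.camera(n); cv2.imwrite(f"pics/{n}1.png",im[:,:,::-1])
    p=proj(n,monitor.sense()["position"])[0].astype(int);print(p)
    x,y=max(p[0]-70,0),max(p[1]-60,0)
    cv2.imwrite(f"pics/{n}1c.png",cv2.resize(im[y:y+120,x:x+140],None,fx=5,fy=5,interpolation=cv2.INTER_CUBIC)[:,:,::-1])
E
```

```text
t 2.77 p [ 0.5625 -0.1579  0.1488] yaw -0.009 z [ 0.0102 -0.0059 -0.9999] F [-0.08 -0.04 -0.6 ] T [ 0.042  0.041 -0.027] w 0.0551 v 0.011
[230 223]
[357 212]
```

View pics/scene1c.png

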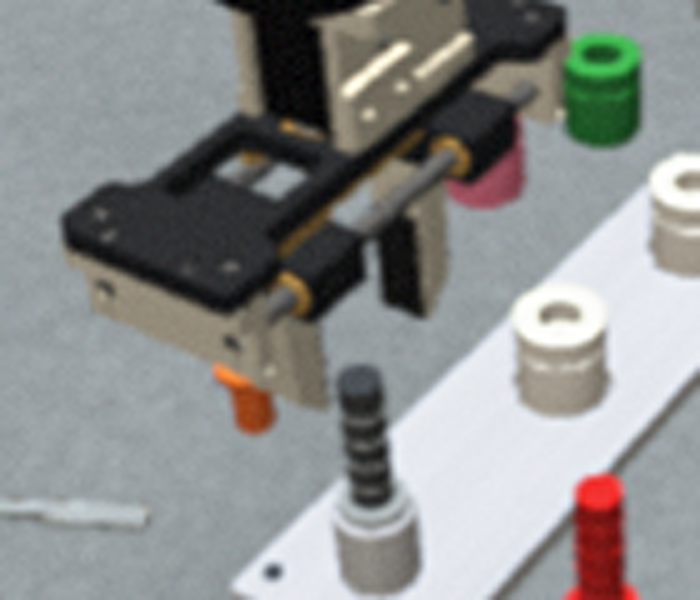

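The crop shows the jaws above the pin, straddling it at (360,420). Both fingers are clear of it, so I descend.

carry_out(rows=[[0.6, 0, 0, -20, 0], [0.6, 0, 0, -20, 0], [0.6, 0, 0, -15, 0], [0.6, 0, 0, -6, 0], [0.6, 0, 0, 0, 0], [0.6, 0, 0, 0, 0]])

```text
time: 3.37
position: [0.5674, -0.1624, 0.095]
eef_rot: [1.0, -0.007, 0.012, 0.006]
force: [-0.7, 1.6, -0.3]
width: 0.0548
```

Run:
```python
from h import *
st()
for n in("scene","top"):
    im=viewer.camera(n)
    p=proj(n,monitor.sense()["position"])[0].astype(int);print(p)
    x,y=max(p[0]-50,0),max(p[1]-40,0)
    cv2.imwrite(f"pics/{n}2c.png",cv2.resize(im[y:y+80,x:x+100],None,fx=6,fy=6,interpolation=cv2.INTER_CUBIC)[:,:,::-1])
```

```text
t 3.37 p [ 0.5674 -0.1624  0.095 ] yaw -0.015 z [ 0.0232 -0.0121 -0.9997] F [-0.73  1.58 -0.29] T [ 0.076 -0.012 -0.01 ] w 0.0548 v 0.007
[233 247]
[355 214]
```

View pics/scene2c.png

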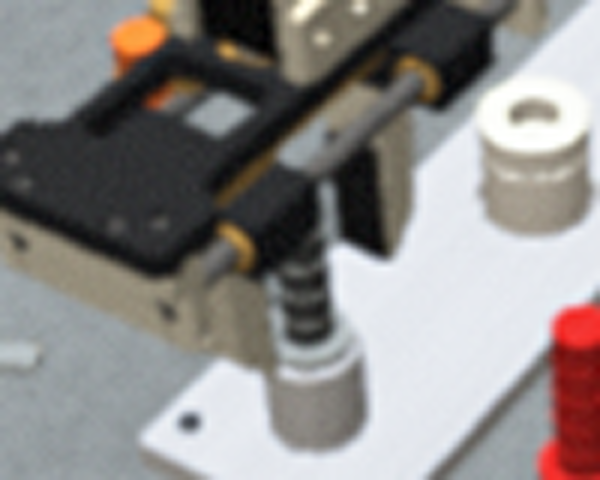

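Descending drifted the tool 5 mm in x and -4.5 mm in y, with a slight tilt. I'll correct with small steps and see how it responds.

carry_out(rows=[[0.6, -2.5, 2, -3, 0.002], [0.6, -2.5, 2, -3, 0.002], [0.6, 0, 0, 0, 0], [0.6, 0, 0, 0, 0]])

```text
time: 3.8
position: [0.5639, -0.1583, 0.0917]
eef_rot: [1.0, -0.005, 0.014, 0.007]
force: [-0.6, -0.7, -0.0]
width: 0.0549
```

Run:
```python
from h import *
st()
```

```text
t 3.8 p [ 0.5639 -0.1583  0.0917] yaw -0.01 z [ 0.0284 -0.0138 -0.9995] F [-0.63 -0.72 -0.01] T [ 0.031  0.067 -0.016] w 0.0549 v 0.013
```

carry_out(rows=[[0.6, 0, 0, 0, 0], [0.6, 0, 0, 0, 0], [0.6, 0, 0, 0, 0], [0.6, 0, 0, 0, 0]])

```text
time: 4.13
position: [0.5642, -0.1582, 0.0922]
eef_rot: [1.0, -0.005, 0.015, 0.007]
force: [0.1, -0.4, 0.0]
width: 0.0552
```

Run:
```python
from h import *
st()
```

```text
t 4.13 p [ 0.5642 -0.1582  0.0922] yaw -0.01 z [ 0.029  -0.014  -0.9995] F [ 0.07 -0.36  0.01] T [ 0.015  0.048 -0.041] w 0.0552 v 0.002
```

carry_out(rows=[[0.6, 0, 0, 15, 0], [0.6, 0, 0, 15, 0], [0.6, 0, 0, 15, 0], [0.6, 0, 0, 0, 0], [0.6, 0, 0, 0, 0], [0.6, 0, 0, 0, 0]])

```text
time: 4.63
position: [0.5633, -0.1581, 0.1373]
eef_rot: [1.0, -0.005, 0.013, 0.007]
force: [0.2, 0.6, -0.3]
width: 0.0549
```

Run:
```python
from h import *
st()
```

```text
t 4.63 p [ 0.5633 -0.1581  0.1373] yaw -0.01 z [ 0.0269 -0.0132 -0.9996] F [ 0.17  0.65 -0.3 ] T [ 0.039  0.004 -0.006] w 0.0549 v 0.012
```

carry_out(rows=[[0.6, 0, 0, -10, 0], [0.6, 0, 0, -10, 0], [0.6, 0, 0, -10, 0], [0.6, 0, 0, 0, 0], [0.6, 0, 0, 0, 0]])

```text
time: 5.05
position: [0.5607, -0.1576, 0.1001]
eef_rot: [1.0, -0.005, 0.011, 0.006]
force: [0.9, 0.4, 0.7]
width: 0.0552
```

Run:
```python
from h import *
st()
```

```text
t 5.05 p [ 0.5607 -0.1576  0.1001] yaw -0.01 z [ 0.0213 -0.0113 -0.9997] F [0.93 0.35 0.71] T [ 0.03   0.061 -0.004] w 0.0552 v 0.037
```

carry_out(rows=[[0.6, 1, -0.5, -8, 0], [0.6, 0, 0, 0, 0], [0.6, 0, 0, 0, 0]])

```text
time: 5.3
position: [0.5609, -0.1577, 0.0897]
eef_rot: [1.0, -0.005, 0.009, 0.005]
force: [0.3, 0.7, 0.4]
width: 0.0549
```

Run:
```python
from h import *
st()
for n in("scene","top"):
    im=viewer.camera(n)
    p=proj(n,monitor.sense()["position"])[0].astype(int);print(p)
    x,y=max(p[0]-50,0),max(p[1]-40,0)
    cv2.imwrite(f"pics/{n}3c.png",cv2.resize(im[y:y+80,x:x+100],None,fx=6,fy=6,interpolation=cv2.INTER_CUBIC)[:,:,::-1])
```

```text
t 5.3 p [ 0.5609 -0.1577  0.0897] yaw -0.01 z [ 0.0187 -0.0102 -0.9998] F [0.26 0.75 0.4 ] T [ 0.075  0.083 -0.003] w 0.0549 v 0.021
[232 247]
[353 218]
```

View pics/scene3c.png

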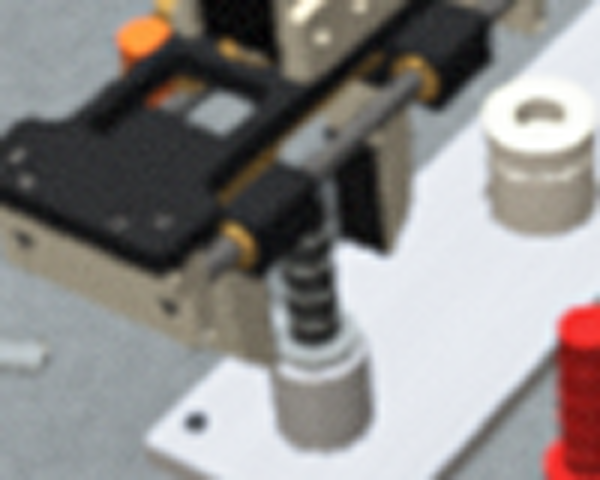

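View pics/top3c.png

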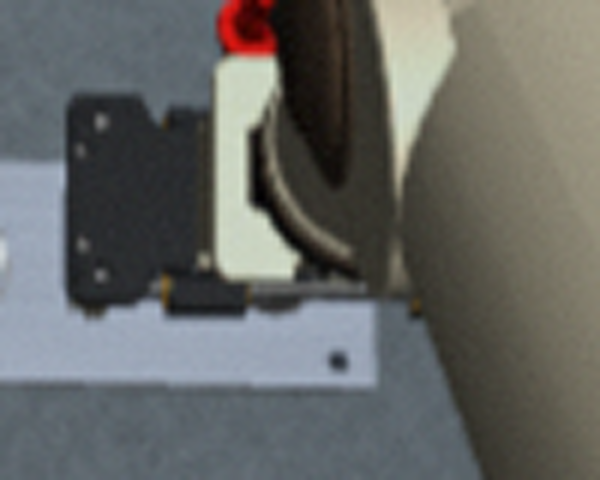

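The pin handle sits between the jaws (scene3c, (310,290)), and the fingertips are above the collar. I close on it.

carry_out(rows=[[0, 0, 0, 0, 0], [0, 0, 0, 0, 0], [0, 0, 0, 0, 0], [0, 0, 0, 0, 0], [0, 0, 0, 0, 0], [0, 0, 0, 0, 0]], newtons=20)

```text
time: 5.9
position: [0.5621, -0.1581, 0.0919]
eef_rot: [1.0, -0.005, 0.011, 0.006]
force: [0.5, 2.4, 0.4]
width: 0.0199
```

Run:
```python
from h import *
st()
```

```text
t 5.9 p [ 0.5621 -0.1581  0.0919] yaw -0.01 z [ 0.022  -0.0115 -0.9997] F [0.5  2.4  0.37] T [0.402 0.074 0.004] w 0.0199 v 0.006
```

carry_out(rows=[[0, 0, 0, 8, 0], [0, 0, 0, 12, 0], [0, 0, 0, 12, 0], [0, 0, 0, 12, 0], [0, 0, 0, 12, 0], [0, 0, 0, 0, 0], [0, 0, 0, 0, 0]])

```text
time: 6.48
position: [0.562, -0.1578, 0.155]
eef_rot: [1.0, -0.005, 0.012, 0.006]
force: [0.2, 0.3, -3.2]
width: 0.0174
```

Run:
```python
from h import *
st()
for n in("scene",):
    im=viewer.camera(n)
    p=proj(n,monitor.sense()["position"])[0].astype(int);print(p)
    x,y=max(p[0]-50,0),max(p[1]-30,0)
    cv2.imwrite(f"pics/{n}4c.png",cv2.resize(im[y:y+80,x:x+100],None,fx=6,fy=6,interpolation=cv2.INTER_CUBIC)[:,:,::-1])
```

```text
t 6.48 p [ 0.562  -0.1578  0.155 ] yaw -0.009 z [ 0.023  -0.0118 -0.9997] F [ 0.23  0.28 -3.16] T [0.059 0.093 0.038] w 0.0174 v 0.036
[230 220]
```

View pics/scene4c.png

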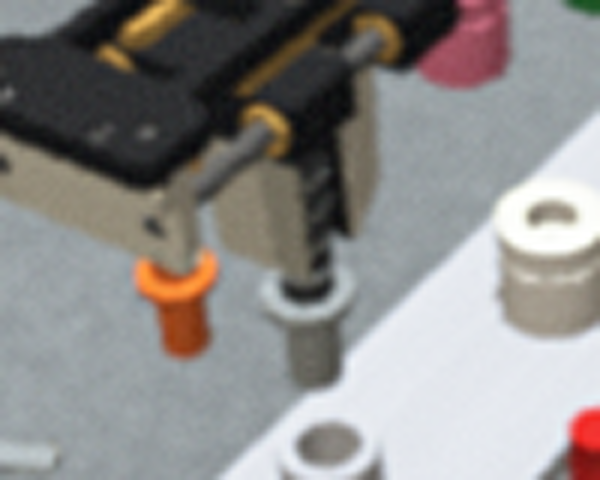

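The pin is out and held upright. Now I move it above the near adapter.

carry_out(rows=[[0, 0, 18, 0, 0], [0, 0, 26, 0, 0], [0, 1, 26, 0, 0], [0, 1, 26, 0, 0], [0, 0, 20, 0, 0], [0, 0, 10, 0, 0], [0, 0, 0, 0, 0], [0, 0, 0, 0, 0]])

```text
time: 7.2
position: [0.5609, -0.0314, 0.1522]
eef_rot: [1.0, -0.008, 0.009, 0.007]
force: [-0.0, -0.9, -1.9]
width: 0.0175
```

Run:
```python
from h import *
st()
```

```text
t 7.2 p [ 0.5609 -0.0314  0.1522] yaw -0.016 z [ 0.0186 -0.0141 -0.9997] F [-0.04 -0.86 -1.85] T [ 0.016  0.049 -0.022] w 0.0175 v 0.012
```

carry_out(rows=[[0, 3, 3.5, -8, 0.006], [0, 0, 0, -7, 0], [0, 0, 0, 0, 0], [0, 0, 0, 0, 0]])

```text
time: 7.53
position: [0.5639, -0.0332, 0.1346]
eef_rot: [1.0, -0.008, 0.009, 0.008]
force: [0.2, -0.3, -1.1]
width: 0.0177
```

```bash
cat >> h.py <<'E'
def look(tag,dy=-20,w=100,h=80,f=6,cams=("scene","top")):
    for n in cams:
        im=viewer.camera(n); cv2.imwrite(f"pics/{n}{tag}.png",im[:,:,::-1])
        p=proj(n,monitor.sense()["position"])[0].astype(int)
        x,y=max(p[0]-w//2,0),max(p[1]+dy,0);print(n,"crop origin",x,y,"scale",f)
        cv2.imwrite(f"pics/{n}{tag}c.png",cv2.resize(im[y:y+h,x:x+w],None,fx=f,fy=f,interpolation=cv2.INTER_CUBIC)[:,:,::-1])
E
python3 - <<'E'
from h import *
st();look("5")
E
```

```text
t 7.53 p [ 0.5639 -0.0332  0.1346] yaw -0.015 z [ 0.0171 -0.0165 -0.9997] F [ 0.18 -0.33 -1.11] T [ 0.113  0.017 -0.   ] w 0.0177 v 0.022
scene crop origin 219 174 scale 6
top crop origin 248 192 scale 6
```

View pics/scene5c.png

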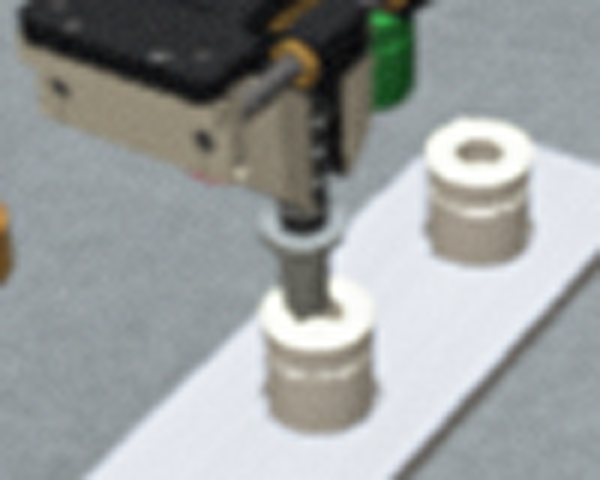

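View pics/top5c.png

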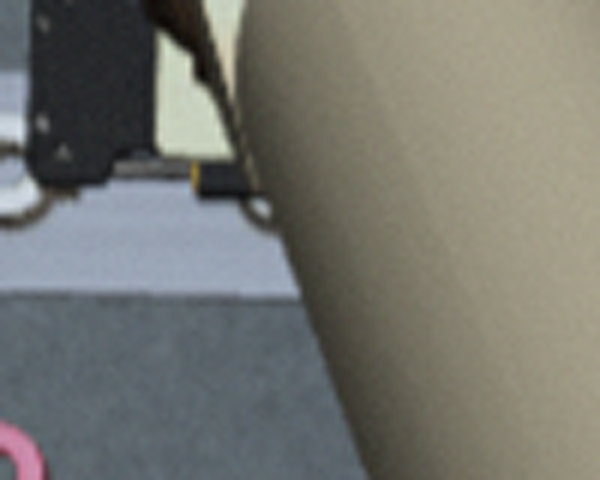

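The scene crop shows the pin tip at (308,315), left of the bore centre at about (319,312). That matches the TCP reading of y = -0.033 against the target of -0.027. I correct in y.

carry_out(rows=[[0, 0.5, 6.5, 0, 0.003], [0, 0, 0, 0, 0], [0, 0, 0, 0, 0]])

```text
time: 7.88
position: [0.5645, -0.0273, 0.135]
eef_rot: [1.0, -0.007, 0.009, 0.008]
force: [0.2, 0.3, -1.6]
width: 0.0178
```

Run:
```python
from h import *
st();look("6",cams=("scene",))
```

```text
t 7.88 p [ 0.5645 -0.0273  0.135 ] yaw -0.014 z [ 0.0174 -0.0169 -0.9997] F [ 0.15  0.34 -1.57] T [ 0.041  0.049 -0.043] w 0.0178 v 0.011
scene crop origin 221 172 scale 6
```

View pics/scene6c.png

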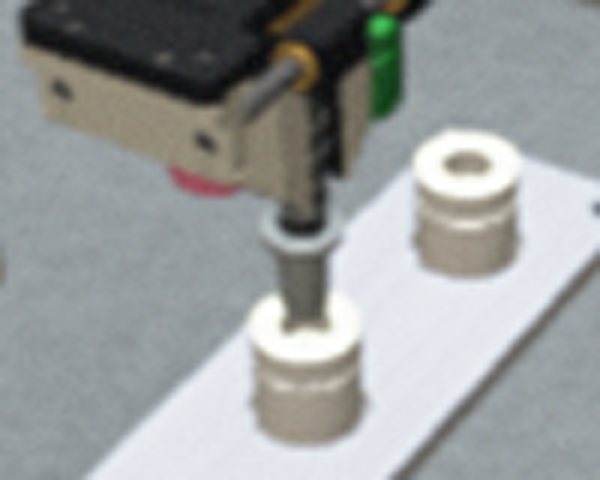

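```bash
cat >> h.py <<'E'
def circ(c,r,z,k=60):
    a=np.linspace(0,2*np.pi,k);return np.c_[c[0]+r*np.cos(a),c[1]+r*np.sin(a),np.full(k,z)]
def overlay(src,n,items,x,y,w,h,f,out):
    im=cv2.imread(src)[y:y+h,x:x+w];im=cv2.resize(im,None,fx=f,fy=f,interpolation=cv2.INTER_CUBIC)
    for c,r,z,col in items:
        p=((proj(n,circ(c,r,z))-[x,y]+.5)*f-.5);cv2.polylines(im,[np.round(p*8).astype(np.int32)],True,col,1,cv2.LINE_AA,3)
    cv2.imwrite(out,im)
E
python3 - <<'E'
from h import *
a=(0.5637,-0.0282);t=(.5645,-.0285)
overlay("pics/scene6.png","scene",[(a,.02,.051,(0,0,255)),(a,.01,.051,(0,0,255)),(a,.02,.012,(0,0,255)),(t,.0145,.091,(0,255,0)),(t,.009,.0615,(0,255,0)),(t,.0075,.059,(255,0,0))],250,195,50,50,12,"pics/o6.png")
E
```

```text
(no output)
```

View pics/o6.png

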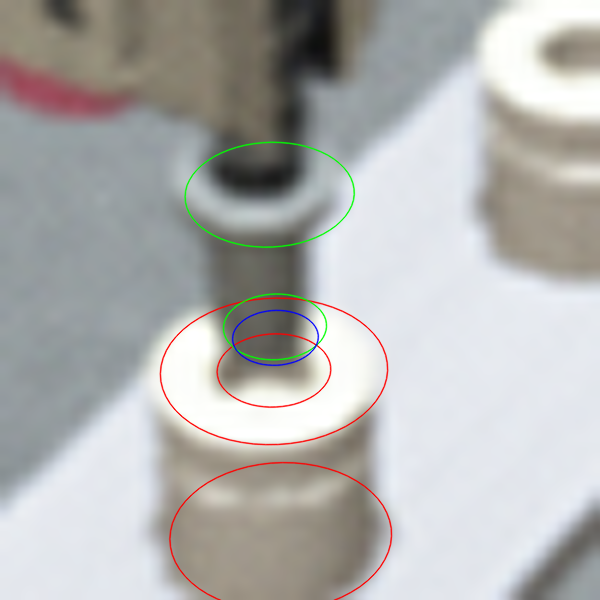

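Overlaid on the model, the pin is within about 1 mm of the bore laterally. I descend gently and watch the force.

carry_out(rows=[[0, 0.8, 0.5, -4, 0], [0, 0, 0, -3, 0], [0, 0, 0, -3, 0], [0, 0, 0, 0, 0]])

```text
time: 8.27
position: [0.5665, -0.0261, 0.1254]
eef_rot: [1.0, -0.007, 0.01, 0.008]
force: [0.1, 0.6, -1.7]
width: 0.0176
```

Run:
```python
from h import *
st()
```

```text
t 8.27 p [ 0.5665 -0.0261  0.1254] yaw -0.013 z [ 0.0202 -0.0169 -0.9997] F [ 0.07  0.62 -1.72] T [ 0.112  0.151 -0.044] w 0.0176 v 0.01
```

carry_out(rows=[[0, -1.5, -0.8, -2, 0], [0, 0, 0, 0, 0]])

```text
time: 8.43
position: [0.5645, -0.0269, 0.1228]
eef_rot: [1.0, -0.007, 0.01, 0.008]
force: [-0.6, 0.3, -1.3]
width: 0.0178
```

Run:
```python
from h import *
st();look("7",cams=("scene",),w=70,h=60,f=10)
```

```text
t 8.43 p [ 0.5645 -0.0269  0.1228] yaw -0.013 z [ 0.0192 -0.0168 -0.9997] F [-0.56  0.35 -1.26] T [ 0.17   0.146 -0.033] w 0.0178 v 0.009
scene crop origin 237 177 scale 10
```

View pics/scene7c.png

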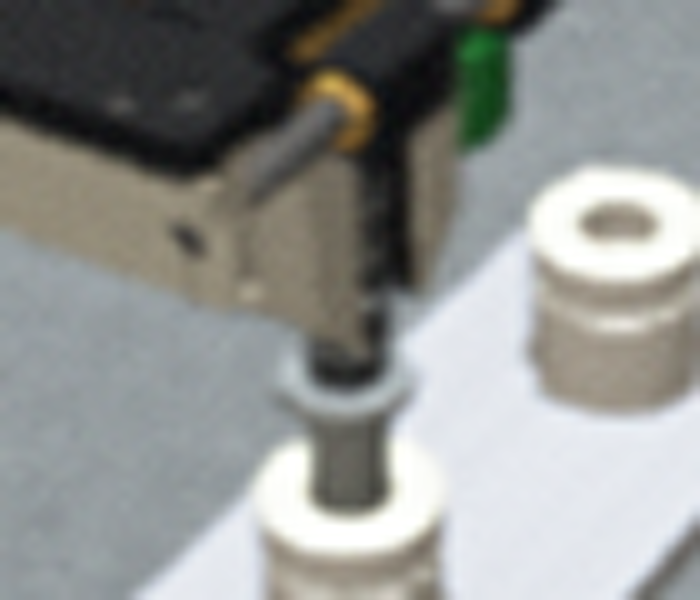

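The pin tip is in the bore mouth (at (348,505), bounded by the bore edge), with little force. I go on gently.

carry_out(rows=[[0, 0, 0, -3, 0], [0, 0, 0, -3, 0], [0, 0, 0, 0, 0]])

```text
time: 8.73
position: [0.5645, -0.0268, 0.1163]
eef_rot: [1.0, -0.007, 0.01, 0.008]
force: [-0.4, -0.6, -1.0]
width: 0.0176
```

Run:
```python
from h import *
st()
```

```text
t 8.73 p [ 0.5645 -0.0268  0.1163] yaw -0.013 z [ 0.0193 -0.0167 -0.9997] F [-0.43 -0.58 -0.99] T [0.054 0.05  0.04 ] w 0.0176 v 0.005
```

carry_out(rows=[[0, 0, 0, -3, 0], [0, 0, 0, -2, 0], [0, 0, 0, 0, 0]])

```text
time: 8.98
position: [0.5659, -0.0266, 0.1132]
eef_rot: [1.0, -0.007, 0.011, 0.009]
force: [-2.1, 0.5, 1.5]
width: 0.0176
```

Run:
```python
from h import *
st()
```

```text
t 8.98 p [ 0.5659 -0.0266  0.1132] yaw -0.013 z [ 0.0219 -0.0175 -0.9996] F [-2.05  0.46  1.51] T [ 0.031  0.476 -0.033] w 0.0176 v 0.009
```

Contact comes at the depth expected for the ledge (TCP z 0.113). One more small press to confirm it is firm.

carry_out(rows=[[0, -1, 0, -3, 0], [0, 0, 0, -3, 0], [0, 0, 0, -3, 0]])

```text
time: 9.23
position: [0.5703, -0.0264, 0.1115]
eef_rot: [1.0, -0.007, 0.016, 0.01]
force: [-4.3, -0.5, 20.9]
width: 0.0176
```

Run:
```python
from h import *
st();look("8",cams=("scene",),w=70,h=60,f=10)
```

```text
t 9.23 p [ 0.5703 -0.0264  0.1115] yaw -0.013 z [ 0.0327 -0.0208 -0.9992] F [-4.3  -0.48 20.95] T [-0.17   1.213 -0.062] w 0.0176 v 0.042
scene crop origin 239 183 scale 10
```

View pics/scene8c.png

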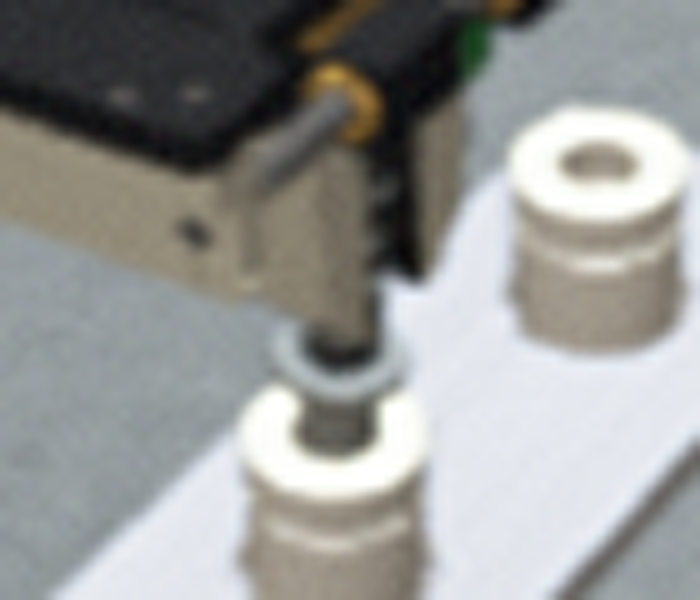

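This is a firm stop part-way, with about 18 mm of pin still showing. The force reached 21 N, higher than I wanted but under 30 N. The near adapter is the narrowed one. I back out straight up.

carry_out(rows=[[0, -1, 0, 4, 0], [0, -1, 0, 6, 0], [0, -1, 0, 8, 0], [0, 0, 0, 10, 0], [0, 0, 0, 10, 0], [0, 0, 0, 0, 0], [0, 0, 0, 0, 0]])

```text
time: 9.87
position: [0.5679, -0.0265, 0.1537]
eef_rot: [1.0, -0.007, 0.018, 0.01]
force: [0.1, -0.6, -1.9]
width: 0.0177
```

Run:
```python
from h import *
st();look("9",cams=("scene",),w=70,h=60,f=10)
```

```text
t 9.87 p [ 0.5679 -0.0265  0.1537] yaw -0.013 z [ 0.0351 -0.0212 -0.9992] F [ 0.09 -0.57 -1.93] T [ 0.053  0.074 -0.021] w 0.0177 v 0.022
scene crop origin 238 165 scale 10
```

View pics/scene9c.png

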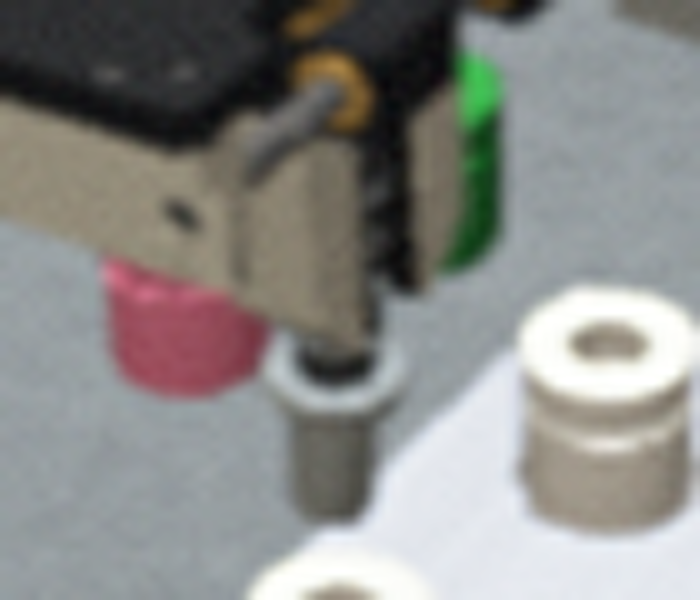

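The pin is clear of the adapter and still upright. Now to the far adapter.

carry_out(rows=[[0, -1, 18, 0, 0], [0, 0, 26, 0, 0], [0, 0, 26, 0, 0], [0, 0, 24, -5, 0], [0, 0, 14, -5, 0], [0, 0, 0, 0, 0], [0, 0, 0, 0, 0]])

```text
time: 10.5
position: [0.5657, 0.0823, 0.1413]
eef_rot: [1.0, -0.01, 0.017, 0.011]
force: [0.2, -0.2, -0.9]
width: 0.0182
```

Run:
```python
from h import *
st();look("10",cams=("scene",),w=70,h=60,f=10)
```

```text
t 10.5 p [0.5657 0.0823 0.1413] yaw -0.019 z [ 0.0329 -0.0225 -0.9992] F [ 0.24 -0.23 -0.92] T [-0.02   0.097  0.038] w 0.0182 v 0.022
scene crop origin 264 145 scale 10
```

View pics/scene10c.png

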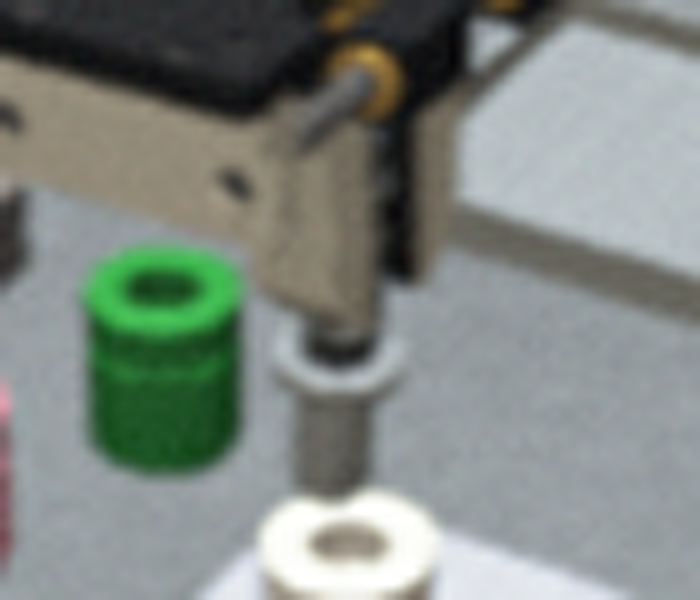

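Run:
```python
from h import *
o=np.array([264,145]);cr=lambda p:((p-o+.5)*10-.5).round(0)
b=np.array([347,543.]);px=(b+.5)/10-.5+o
a=onplane("scene",px,.051);print("bore in scene cal",a)
for dz in (.012,.0143,.017):
    t=[a[0],a[1],.051+dz]; print(dz,"tip centre",cr(proj("scene",t)[0]),"front lower edge y",cr(proj("scene",circ(t,.0075,t[2])))[:,1].max())
    print(" collar underside",cr(proj("scene",[a[0],a[1],t[2]+.032])[0]))
t=np.array([a[0],a[1],.0653])
for d in ([.001,0,0],[0,.001,0]): print(d,cr(proj("scene",t+d)[0])-cr(proj("scene",t)[0]), (proj("scene",t+d)[0]-proj("scene",t)[0])*10)
```

```text
bore in scene cal [0.56331619 0.08021118]
0.012 tip centre [347. 500.] front lower edge y 520.0
 collar underside [348. 384.]
0.0143 tip centre [347. 492.] front lower edge y 512.0
 collar underside [348. 375.]
0.017 tip centre [347. 482.] front lower edge y 502.0
 collar underside [348. 365.]
[0.001, 0, 0] [4. 1.] [3.83302691 1.3401545 ]
[0, 0.001, 0] [ 2. -2.] [ 2.25403369 -2.25348975]
```

The tip hangs about 4.5 mm towards -x of the bore axis, because the press turned the pin slightly about the jaw axis. I'll shift the tip over the bore, lower the grip force so the pin can align itself, and straighten it as it enters.

carry_out(rows=[[0, 4.5, 0.5, 0, 0.008], [0, 0, 0, -5, 0], [0, 0, 0, 0, 0], [0, 0, 0, 0, 0]], newtons=10)

```text
time: 10.88
position: [0.5713, 0.0774, 0.1357]
eef_rot: [1.0, -0.008, 0.016, 0.012]
force: [0.5, 0.5, -1.6]
width: 0.018
```

Run:
```python
from h import *
st();look("11",cams=("scene",),w=70,h=60,f=10)
```

```text
t 10.88 p [0.5713 0.0774 0.1357] yaw -0.016 z [ 0.0328 -0.0246 -0.9992] F [ 0.51  0.48 -1.62] T [ 0.083  0.043 -0.018] w 0.018 v 0.014
scene crop origin 265 149 scale 10
```

View pics/scene11c.png

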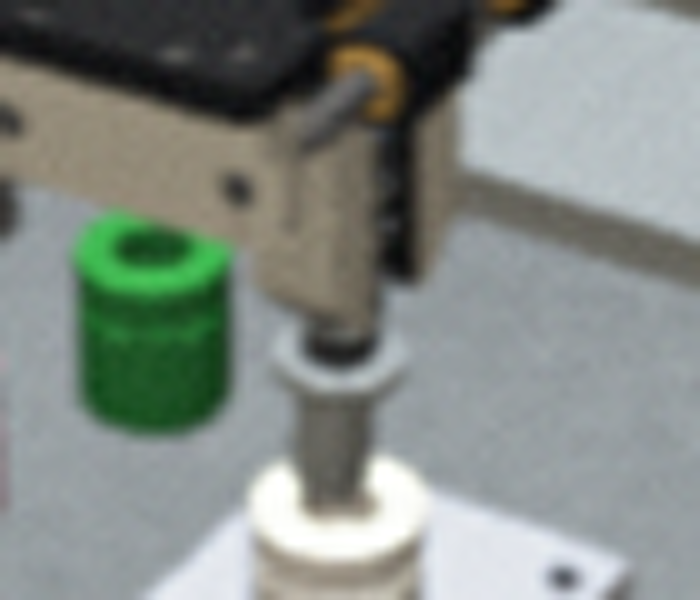

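y drifted to 0.077, so I correct y by +4.5 mm and x by -1 mm.

carry_out(rows=[[0, -1, 4.5, 0, 0.004], [0, 0, 0, 0, 0], [0, 0, 0, 0, 0]])

```text
time: 11.18
position: [0.5701, 0.0804, 0.1355]
eef_rot: [1.0, -0.008, 0.016, 0.013]
force: [0.5, 0.2, -2.2]
width: 0.0176
```

Run:
```python
from h import *
st();look("12",cams=("scene",),w=70,h=60,f=10)
```

```text
t 11.18 p [0.5701 0.0804 0.1355] yaw -0.015 z [ 0.0321 -0.0254 -0.9992] F [ 0.54  0.15 -2.24] T [0.101 0.059 0.012] w 0.0176 v 0.008
scene crop origin 266 148 scale 10
```

View pics/scene12c.png

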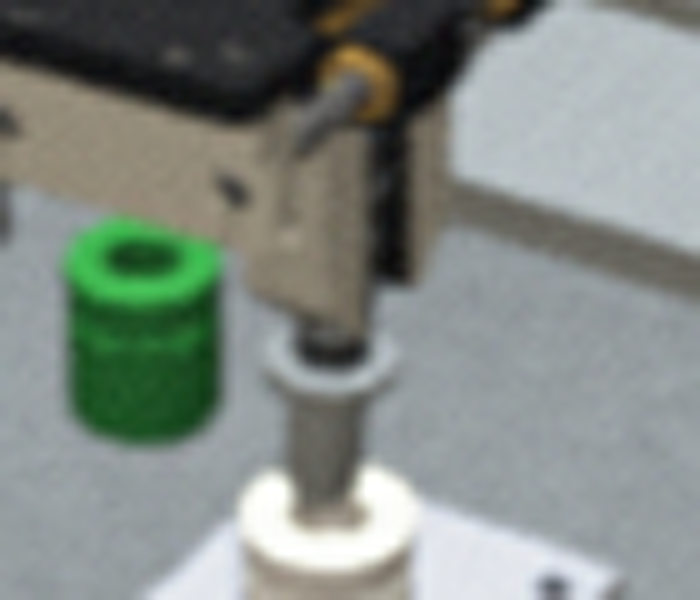

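carry_out(rows=[[0, -0.5, 3.5, 0, 0], [0, 0, 0, 0, 0], [0, 0, 0, -5, 0], [0, 0, 0, 0, 0]])

```text
time: 11.57
position: [0.5696, 0.0851, 0.1307]
eef_rot: [1.0, -0.007, 0.017, 0.012]
force: [1.0, -1.0, -2.0]
width: 0.018
```

Run:
```python
from h import *
st();look("13",cams=("scene",),w=70,h=60,f=10)
```

```text
t 11.57 p [0.5696 0.0851 0.1307] yaw -0.014 z [ 0.0331 -0.025  -0.9991] F [ 0.98 -1.03 -2.01] T [-0.013  0.111  0.024] w 0.018 v 0.014
scene crop origin 267 148 scale 10
```

View pics/scene13c.png

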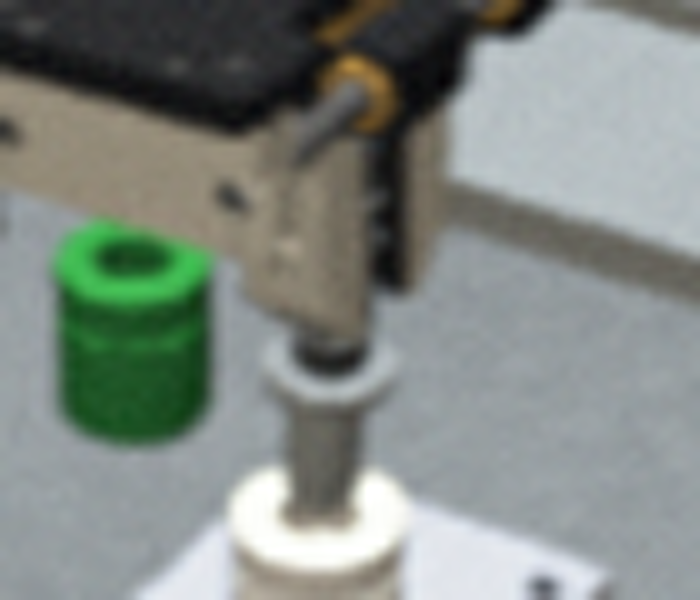

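carry_out(rows=[[0, 0, -1, -3, 0], [0, 0, 0, -3, 0], [0, 0, 0, 0, 0]])

```text
time: 11.87
position: [0.57, 0.084, 0.1244]
eef_rot: [1.0, -0.007, 0.017, 0.012]
force: [0.4, -0.2, -1.9]
width: 0.0175
```

Run:
```python
from h import *
st();look("14",cams=("scene",),w=70,h=60,f=10)
```

```text
t 11.87 p [0.57   0.084  0.1244] yaw -0.014 z [ 0.0337 -0.025  -0.9991] F [ 0.36 -0.16 -1.88] T [0.029 0.007 0.001] w 0.0175 v 0.005
scene crop origin 266 151 scale 10
```

View pics/scene14c.png

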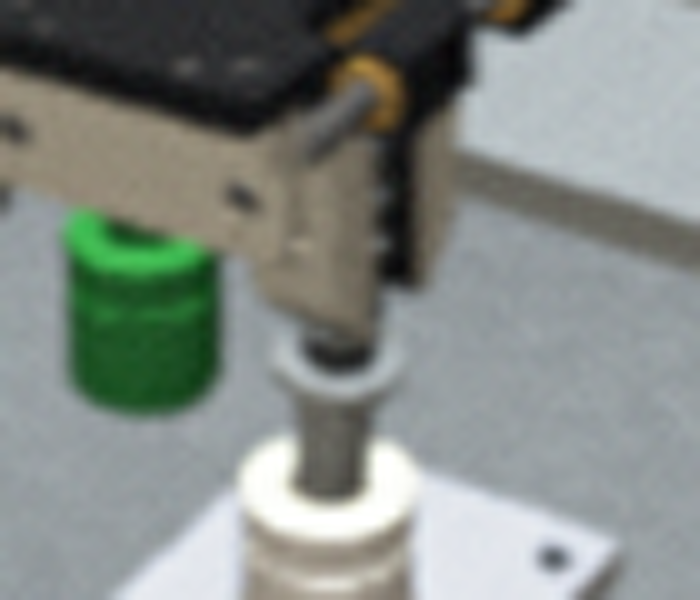

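The tip is now entering the bore at (330,495) with no contact force. I descend and ease x back to straighten the pin.

carry_out(rows=[[0, 0, -0.5, -4, 0], [0, -1, 0, -3, 0], [0, -1, 0, -2, 0], [0, 0, 0, 0, 0]])

```text
time: 12.25
position: [0.568, 0.0836, 0.1147]
eef_rot: [1.0, -0.007, 0.017, 0.012]
force: [1.5, -0.1, -2.3]
width: 0.0177
```

Run:
```python
from h import *
st()
```

```text
t 12.25 p [0.568  0.0836 0.1147] yaw -0.014 z [ 0.034  -0.0245 -0.9991] F [ 1.47 -0.12 -2.32] T [0.101 0.032 0.019] w 0.0177 v 0.004
```

carry_out(rows=[[0, -1, 0, -3, 0], [0, -0.5, 0, -3, 0], [0, 0, 0, 0, 0]])

```text
time: 12.5
position: [0.5669, 0.0839, 0.1083]
eef_rot: [1.0, -0.007, 0.018, 0.012]
force: [0.3, 0.2, -2.0]
width: 0.0179
```

Run:
```python
from h import *
st();look("15",cams=("scene",),w=70,h=60,f=10)
```

```text
t 12.5 p [0.5669 0.0839 0.1083] yaw -0.014 z [ 0.0353 -0.0241 -0.9991] F [ 0.31  0.22 -2.04] T [ 0.172 -0.035 -0.022] w 0.0179 v 0.004
scene crop origin 265 157 scale 10
```

View pics/scene15c.png

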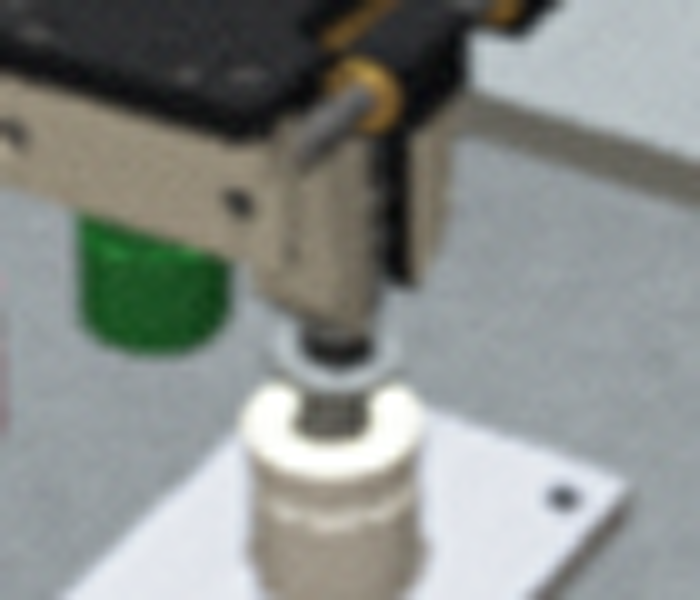

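The pin is already past the 14 mm ledge depth with no resistance. I go on to near the collar.

carry_out(rows=[[0, -0.5, 0, -4, 0], [0, -0.5, 0, -4, 0], [0, 0, 0, -3, 0], [0, 0, 0, 0, 0]])

```text
time: 12.88
position: [0.5664, 0.0838, 0.0968]
eef_rot: [1.0, -0.007, 0.018, 0.012]
force: [0.7, 0.4, -1.4]
width: 0.0179
```

Run:
```python
from h import *
st();look("16",cams=("scene",),w=70,h=60,f=10)
```

```text
t 12.88 p [0.5664 0.0838 0.0968] yaw -0.014 z [ 0.0366 -0.0241 -0.999 ] F [ 0.73  0.4  -1.43] T [ 0.122 -0.037  0.008] w 0.0179 v 0.002
scene crop origin 265 161 scale 10
```

View pics/scene16c.png

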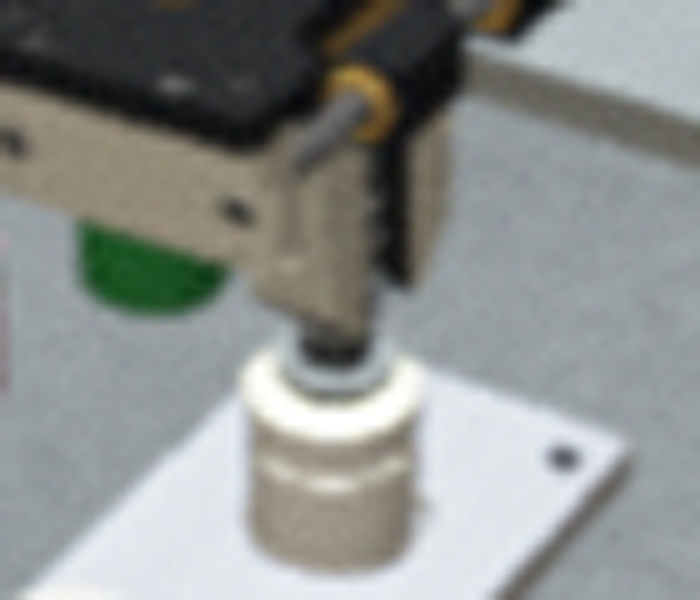

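carry_out(rows=[[0, -1, 0, -2.5, 0], [0, 0, 0, 0, 0], [0, 0, 0, 0, 0]])

```text
time: 13.18
position: [0.5658, 0.0838, 0.0945]
eef_rot: [1.0, -0.007, 0.019, 0.012]
force: [-0.0, 0.8, -2.5]
width: 0.0178
```

Run:
```python
from h import *
st()
```

```text
t 13.18 p [0.5658 0.0838 0.0945] yaw -0.014 z [ 0.0372 -0.0241 -0.999 ] F [-0.01  0.82 -2.53] T [ 0.087 -0.048  0.001] w 0.0178 v 0.005
```

The pin goes in within about 1 mm of the collar at no measurable force, so the far adapter is the sound one. I withdraw and return to the holder.

carry_out(rows=[[0, 0, 0, 8, 0], [0, 0, 0, 12, 0], [0, 0, 0, 12, 0], [0, 0, 0, 12, 0], [0, 0, 0, 12, 0], [0, 0, 0, 0, 0], [0, 0, 0, 0, 0]], newtons=20)

```text
time: 13.77
position: [0.5656, 0.084, 0.1584]
eef_rot: [1.0, -0.007, 0.019, 0.012]
force: [-0.1, 0.6, -2.6]
width: 0.0177
```

Run:
```python
from h import *
st();look("17",cams=("scene",),w=70,h=60,f=10)
```

```text
t 13.77 p [0.5656 0.084  0.1584] yaw -0.014 z [ 0.0387 -0.0243 -0.999 ] F [-0.14  0.56 -2.59] T [ 0.075  0.121 -0.004] w 0.0177 v 0.035
scene crop origin 265 137 scale 10
```

View pics/scene17c.png

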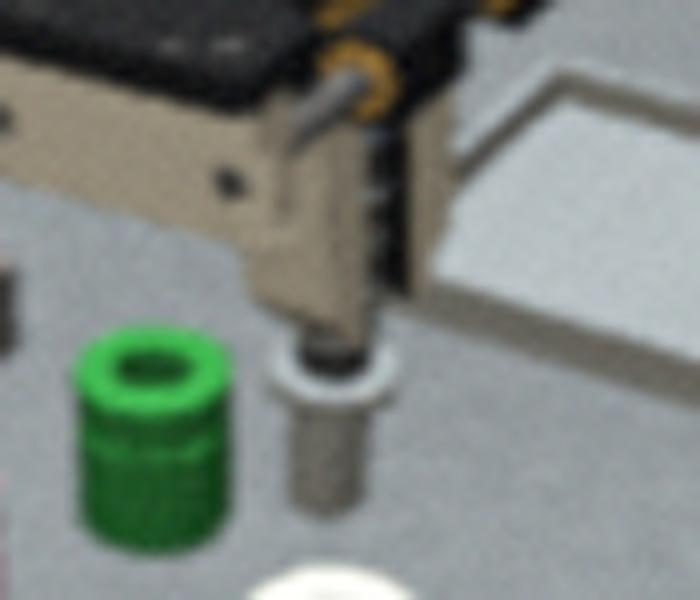

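carry_out(rows=[[0, 0, -20, 0, 0], [0, 0, -32, 0, 0], [0, 0, -32, 0, 0], [0, -1, -32, 0, 0], [0, -1, -32, 0, 0], [0, 0, -32, 0, 0], [0, 0, -26, 0, 0], [0, 0, -16, 0, 0], [0, 0, 0, 0, 0], [0, 0, 0, 0, 0]])

```text
time: 14.65
position: [0.5581, -0.1448, 0.1549]
eef_rot: [1.0, -0.004, 0.017, 0.01]
force: [0.7, 0.1, -1.5]
width: 0.0178
```

Run:
```python
from h import *
st()
```

```text
t 14.65 p [ 0.5581 -0.1448  0.1549] yaw -0.008 z [ 0.0338 -0.0204 -0.9992] F [ 0.74  0.12 -1.46] T [0.128 0.067 0.018] w 0.0178 v 0.027
```

carry_out(rows=[[0, 6, -11, -4, 0], [0, 0, 0, -6, 0], [0, 0, 0, 0, 0], [0, 0, 0, 0, 0]])

```text
time: 14.98
position: [0.5647, -0.153, 0.1429]
eef_rot: [1.0, -0.002, 0.016, 0.009]
force: [0.0, -0.3, -2.2]
width: 0.0179
```

Run:
```python
from h import *
st();look("18",cams=("scene",),w=70,h=60,f=10)
```

```text
t 14.98 p [ 0.5647 -0.153   0.1429] yaw -0.004 z [ 0.0327 -0.0182 -0.9993] F [ 0.   -0.34 -2.25] T [ 0.052  0.009 -0.024] w 0.0179 v 0.019
scene crop origin 198 204 scale 10
```

View pics/scene18c.png

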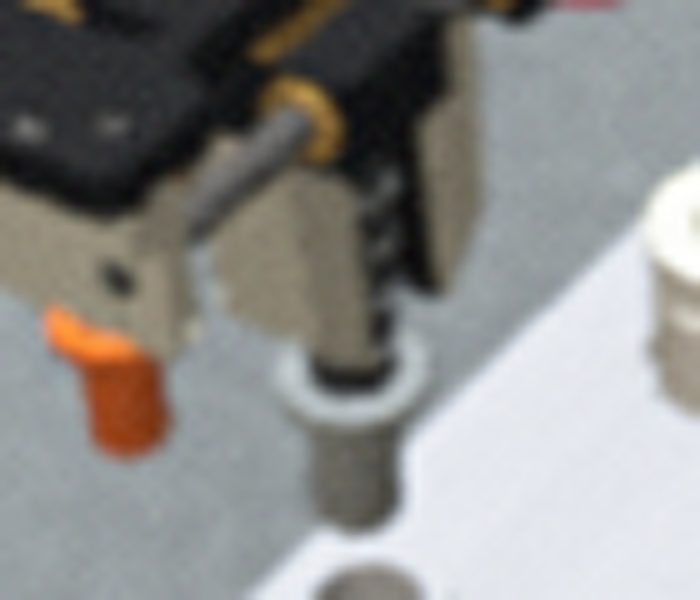

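Run:
```python
from h import *
a=(.5618,-.1584)
overlay("pics/scene18.png","scene",[(a,.017,.048,(0,0,255)),(a,.011,.048,(0,0,255)),(a,.0075,.069,(255,0,0))],205,230,60,60,10,"pics/o18.png")
o=np.array([205,230]);cr=lambda p:((p-o+.5)*10-.5).round(0)
print(cr(proj("scene",[a[0],a[1],.048])[0]),cr(proj("scene",[a[0],a[1],.0684])[0]))
t=np.array([a[0],a[1],.068])
for d in ([.001,0,0],[0,.001,0]): print(d,(proj("scene",t+d)[0]-proj("scene",t)[0])*10)
```

```text
[303. 339.] [294. 263.]
[0.001, 0, 0] [4.20367676 1.8971953 ]
[0, 0.001, 0] [ 3.1405135  -3.12314597]
```

View pics/o18.png

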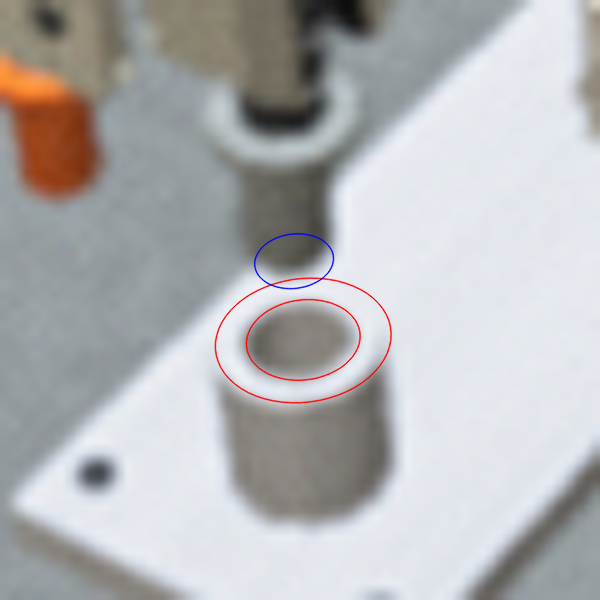

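The overlay matches the holder bore at (300,340). The pin tip at (287,250) needs about +2.5 mm in x and -3.3 mm in y.

carry_out(rows=[[0, 2.5, -3.3, 0, 0], [0, 0, 0, -7, 0], [0, 0, 0, 0, 0], [0, 0, 0, 0, 0]])

```text
time: 15.37
position: [0.5679, -0.1528, 0.1353]
eef_rot: [1.0, 0.0, 0.016, 0.008]
force: [-0.2, -0.8, -1.8]
width: 0.0179
```

Run:
```python
from h import *
st();look("19",cams=("scene",),w=10,h=10)
a=(.5618,-.1584)
z=monitor.sense()["position"][2]-.0745
overlay("pics/scene19.png","scene",[(a,.017,.048,(0,0,255)),(a,.011,.048,(0,0,255)),(a,.0075,z,(255,0,0))],205,230,60,60,10,"pics/o19.png")
```

```text
t 15.37 p [ 0.5679 -0.1528  0.1353] yaw 0.001 z [ 0.0328 -0.0165 -0.9993] F [-0.17 -0.77 -1.78] T [0.047 0.029 0.043] w 0.0179 v 0.016
scene crop origin 230 208 scale 6
```

View pics/o19.png

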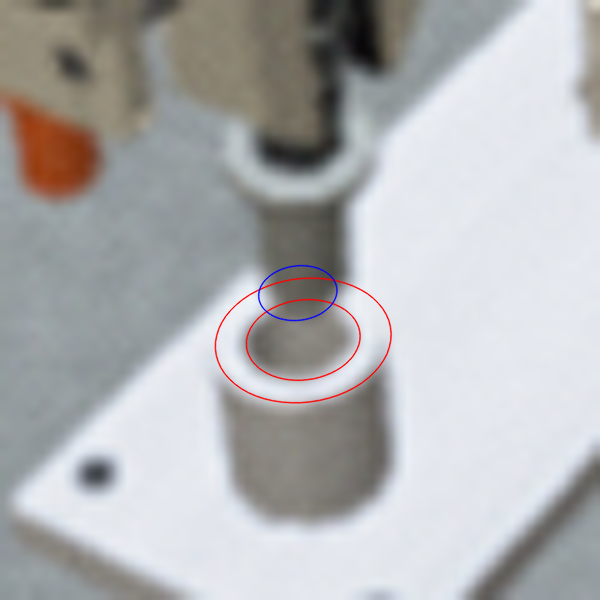

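carry_out(rows=[[0, 0.3, -4.5, 0, -0.008], [0, 0, 0, 0, 0], [0, 0, 0, -5, 0], [0, 0, 0, 0, 0]])

```text
time: 15.75
position: [0.568, -0.1579, 0.1301]
eef_rot: [1.0, -0.004, 0.016, 0.008]
force: [-0.3, 0.1, -2.3]
width: 0.0176
```

Run:
```python
from h import *
st();look("20",cams=("scene",),w=10,h=10)
a=(.5618,-.1584)
z=monitor.sense()["position"][2]-.0745
overlay("pics/scene20.png","scene",[(a,.017,.048,(0,0,255)),(a,.011,.048,(0,0,255)),(a,.0075,z,(255,0,0))],205,230,60,60,10,"pics/o20.png")
```

```text
t 15.75 p [ 0.568  -0.1579  0.1301] yaw -0.008 z [ 0.0325 -0.0171 -0.9993] F [-0.33  0.1  -2.26] T [ 0.075  0.106 -0.011] w 0.0176 v 0.016
scene crop origin 229 212 scale 6
```

View pics/o20.png

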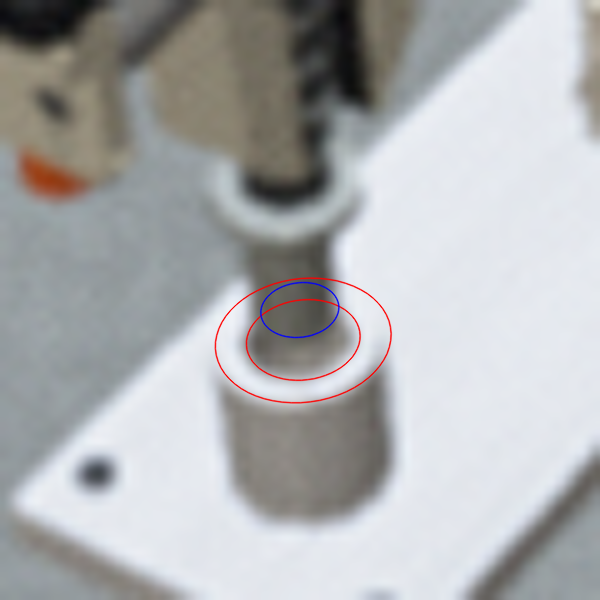

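The tip is now over the holder bore, so I descend.

carry_out(rows=[[0, 0.5, 0.5, -4, 0], [0, 0, 0, -4, 0], [0, 0, 0, -3, 0], [0, 0, 0, 0, 0]], newtons=12)

```text
time: 16.13
position: [0.5686, -0.1567, 0.1188]
eef_rot: [1.0, -0.004, 0.016, 0.008]
force: [-1.6, 0.3, -1.8]
width: 0.0177
```

Run:
```python
from h import *
st();look("21",cams=("scene",),w=70,h=60,f=10)
```

```text
t 16.13 p [ 0.5686 -0.1567  0.1188] yaw -0.008 z [ 0.0327 -0.0168 -0.9993] F [-1.59  0.31 -1.76] T [0.095 0.183 0.003] w 0.0177 v 0.005
scene crop origin 200 216 scale 10
```

View pics/scene21c.png

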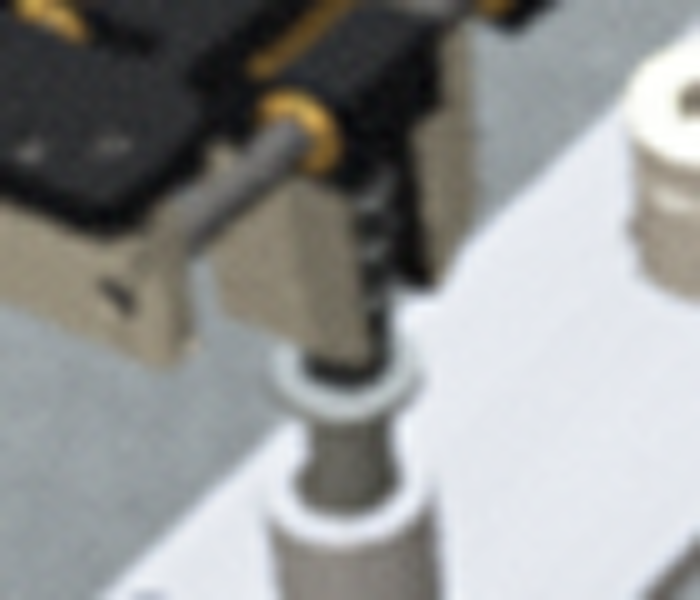

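The tip is in the holder. I descend while easing x back.

carry_out(rows=[[0, -1.5, 0, -4, 0], [0, -1, 0, -4, 0], [0, -1, 0, -4, 0], [0, -0.5, 0, -4, 0], [0, 0, 0, 0, 0]])

```text
time: 16.6
position: [0.5648, -0.157, 0.1012]
eef_rot: [1.0, -0.004, 0.017, 0.008]
force: [0.8, -0.1, -1.6]
width: 0.0179
```

Run:
```python
from h import *
st()
```

```text
t 16.6 p [ 0.5648 -0.157   0.1012] yaw -0.007 z [ 0.0341 -0.017  -0.9993] F [ 0.81 -0.06 -1.56] T [ 0.137 -0.042  0.033] w 0.0179 v 0.004
```

carry_out(rows=[[0, -0.5, 0, -4, 0], [0, 0, 0, -3, 0], [0, 0, 0, -2, 0], [0, 0, 0, 0, 0]])

```text
time: 16.93
position: [0.5649, -0.157, 0.0913]
eef_rot: [1.0, -0.004, 0.018, 0.008]
force: [0.1, -0.0, -0.7]
width: 0.0175
```

Run:
```python
from h import *
st();look("22",cams=("scene",),w=70,h=60,f=10)
```

```text
t 16.93 p [ 0.5649 -0.157   0.0913] yaw -0.007 z [ 0.0353 -0.017  -0.9992] F [ 0.08 -0.01 -0.66] T [ 0.071  0.114 -0.017] w 0.0175 v 0.005
scene crop origin 199 227 scale 10
```

View pics/scene22c.png

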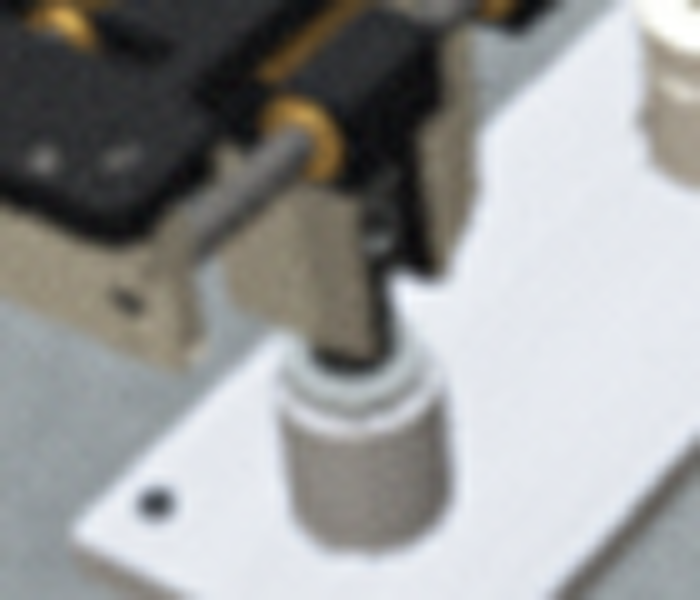

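The collar is on the rim or just above it. I press a touch more, then open; the pin drops the last bit itself.

carry_out(rows=[[0, 0, 0, -1.5, 0], [0.5, 0, 0, 0, 0], [0.5, 0, 0, 0, 0], [0.5, 0, 0, 0, 0], [0.5, 0, 0, 0, 0], [0.5, 0, 0, 0, 0]])

```text
time: 17.48
position: [0.5666, -0.1577, 0.0925]
eef_rot: [1.0, -0.004, 0.019, 0.009]
force: [-0.4, -0.1, -0.2]
width: 0.0443
```

Run:
```python
from h import *
st()
```

```text
t 17.48 p [ 0.5666 -0.1577  0.0925] yaw -0.008 z [ 0.0386 -0.0191 -0.9991] F [-0.37 -0.09 -0.24] T [ 0.106  0.111 -0.014] w 0.0443 v 0.001
```

carry_out(rows=[[0.5, 0, 0, 10, 0], [0.5, 0, 0, 16, 0], [0.5, 0, 0, 16, 0], [0.5, 0, 0, 16, 0], [0.5, 0, 0, 16, 0], [0.5, 0, 0, 0, 0]])

```text
time: 17.98
position: [0.5654, -0.1567, 0.1711]
eef_rot: [1.0, -0.003, 0.018, 0.009]
force: [0.8, 0.6, -0.2]
width: 0.0459
```

Run:
```python
from h import *
st();look("23",cams=("scene",),w=100,h=100,f=6)
```

```text
t 17.98 p [ 0.5654 -0.1567  0.1711] yaw -0.007 z [ 0.036  -0.0175 -0.9992] F [ 0.79  0.55 -0.23] T [ 0.029 -0.021 -0.041] w 0.0459 v 0.02
scene crop origin 181 194 scale 6
```

View pics/scene23c.png

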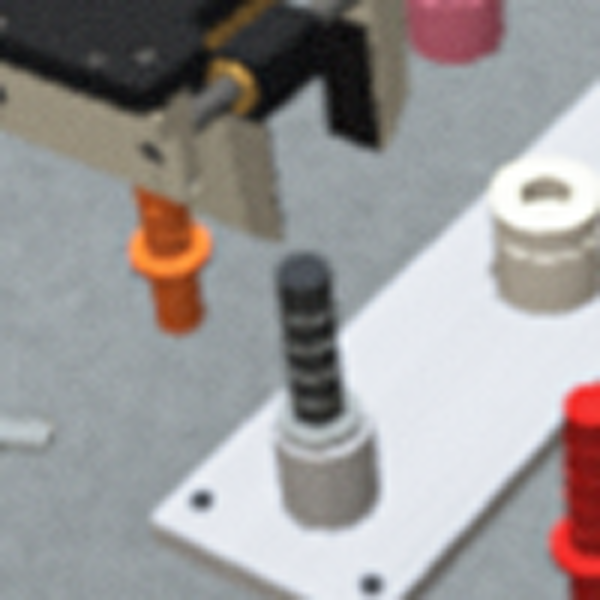

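The pin stands fully seated, collar on the rim, as it did before. Next, the sound (far) adapter goes to the dish.

carry_out(rows=[[0.8, 0, 20, 0, 0], [0.8, 0, 34, 0, 0], [0.8, 0, 34, -4, 0], [0.8, 0, 34, -4, 0], [0.8, 0, 34, -8, 0], [0.8, 0, 34, -8, 0], [0.8, 0, 30, -8, 0], [0.8, 0, 18, 0, 0], [0.8, 0, 0, 0, 0], [0.8, 0, 0, 0, 0]])

```text
time: 18.87
position: [0.558, 0.0864, 0.1318]
eef_rot: [1.0, -0.008, 0.014, 0.01]
force: [0.5, -1.0, -0.4]
width: 0.0735
```

Run:
```python
from h import *
st()
```

```text
t 18.87 p [0.558  0.0864 0.1318] yaw -0.015 z [ 0.0285 -0.0197 -0.9994] F [ 0.5  -1.01 -0.36] T [-0.015  0.065  0.014] w 0.0735 v 0.033
```

carry_out(rows=[[0.8, 6, -1, -10, 0], [0.8, 0, 0, -15, 0], [0.8, 0, 0, -15, 0], [0.8, 0, 0, 0, 0], [0.8, 0, 0, 0, 0]])

```text
time: 19.28
position: [0.5662, 0.0772, 0.0879]
eef_rot: [1.0, -0.011, 0.014, 0.012]
force: [-0.4, 0.2, 0.7]
width: 0.0733
```

Run:
```python
from h import *
st();look("24",cams=("scene",),w=100,h=90,f=6)
```

```text
t 19.28 p [0.5662 0.0772 0.0879] yaw -0.023 z [ 0.0284 -0.0239 -0.9993] F [-0.37  0.19  0.7 ] T [ 0.074  0.062 -0.007] w 0.0733 v 0.031
scene crop origin 248 166 scale 6
```

View pics/scene24c.png

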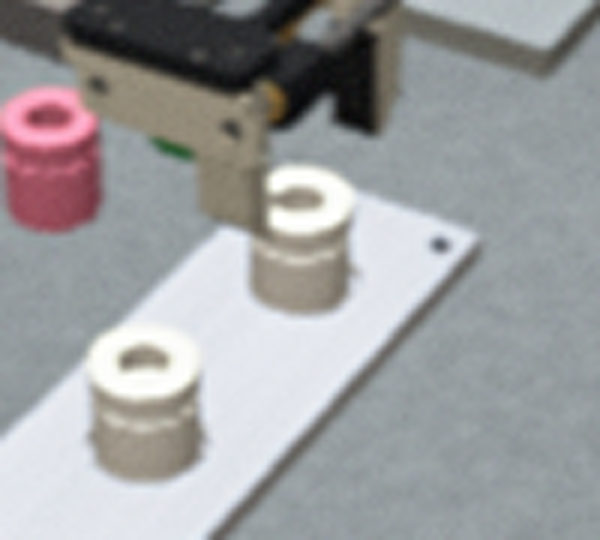

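carry_out(rows=[[0.8, -1, 5.5, 0, 0.012], [0.8, 0, 0, 0, 0], [0.8, 0, 0, -10, 0], [0.8, 0, 0, -8, 0], [0.8, 0, 0, 0, 0]])

```text
time: 19.75
position: [0.5672, 0.0804, 0.0709]
eef_rot: [1.0, -0.007, 0.016, 0.012]
force: [-0.2, 0.6, -0.5]
width: 0.0736
```

Run:
```python
from h import *
st();look("25",cams=("scene",),w=100,h=90,f=6)
```

```text
t 19.75 p [0.5672 0.0804 0.0709] yaw -0.014 z [ 0.0328 -0.0245 -0.9992] F [-0.2   0.58 -0.5 ] T [ 0.06   0.084 -0.002] w 0.0736 v 0.011
scene crop origin 249 172 scale 6
```

View pics/scene25c.png

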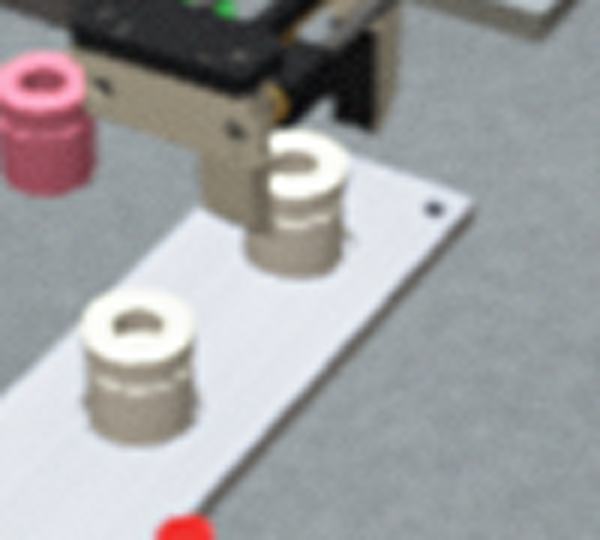

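The fingers straddle the far adapter. I go down to grasp height.

carry_out(rows=[[0.8, -1.5, 1.5, -10, 0], [0.8, 0, 0, -10, 0], [0.8, 0, 0, -8, 0], [0.8, 0, 0, 0, 0], [0.8, 0, 0, 0, 0]])

```text
time: 20.22
position: [0.5653, 0.0826, 0.0398]
eef_rot: [1.0, -0.007, 0.016, 0.012]
force: [-0.1, 1.2, -0.2]
width: 0.0734
```

Run:
```python
from h import *
st()
```

```text
t 20.22 p [0.5653 0.0826 0.0398] yaw -0.013 z [ 0.0324 -0.0244 -0.9992] F [-0.15  1.2  -0.17] T [0.049 0.08  0.019] w 0.0734 v 0.026
```

carry_out(rows=[[0.3, 0, 0, 0.5, 0], [0.3, 0, 0, 0, 0], [0.3, 0, 0, 0, 0], [0.3, 0, 0, 0, 0], [0.3, 0, 0, 0, 0], [0.3, 0, 0, 0, 0]], newtons=20)

```text
time: 20.72
position: [0.5657, 0.0829, 0.0409]
eef_rot: [1.0, -0.006, 0.017, 0.012]
force: [0.7, -0.3, -0.7]
width: 0.0403
```

Run:
```python
from h import *
st()
```

```text
t 20.72 p [0.5657 0.0829 0.0409] yaw -0.013 z [ 0.0331 -0.0242 -0.9992] F [ 0.67 -0.29 -0.66] T [0.062 0.03  0.029] w 0.0403 v 0.004
```

It is gripped at 40.3 mm. I lift it 130 mm.

carry_out(rows=[[0.3, 0, 0, 8, 0], [0.3, 0, 0, 16, 0], [0.3, 0, 0, 20, 0], [0.3, 0, 0, 20, 0], [0.3, 0, 0, 20, 0], [0.3, 0, 0, 20, 0], [0.3, 0, 0, 16, 0], [0.3, 0, 0, 8, 0], [0.3, 0, 0, 0, 0]])

```text
time: 21.47
position: [0.5633, 0.0829, 0.1777]
eef_rot: [1.0, -0.006, 0.016, 0.012]
force: [0.5, 0.6, -0.5]
width: 0.0401
```

Run:
```python
from h import *
st();look("26",cams=("scene",),w=100,h=90,f=6)
```

```text
t 21.47 p [0.5633 0.0829 0.1777] yaw -0.011 z [ 0.0312 -0.0245 -0.9992] F [ 0.46  0.56 -0.48] T [ 0.07   0.096 -0.022] w 0.0401 v 0.013
scene crop origin 249 130 scale 6
```

View pics/scene26c.png

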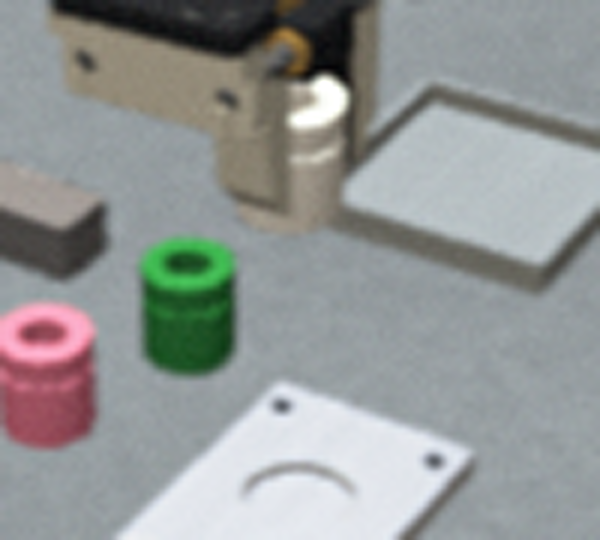

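The adapter is held clear of the rack and everything else. I carry it to the dish.

carry_out(rows=[[0.3, -4, -20, 2, 0], [0.3, -5, -34, 2, 0], [0.3, -5, -36, 1, 0], [0.3, -5, -36, 1, 0], [0.3, -5, -36, 1, 0], [0.3, -5, -36, 0, 0], [0.3, -5, -36, 0, 0], [0.3, -5, -36, 0, 0], [0.3, -3, -36, 0, 0], [0.3, 0, -36, 0, 0]])

```text
time: 22.35
position: [0.5098, -0.2583, 0.1739]
eef_rot: [1.0, 0.005, 0.008, 0.006]
force: [1.0, -1.5, -0.2]
width: 0.0402
```

carry_out(rows=[[0.3, 0, -30, 0, 0], [0.3, 0, -20, 0, 0], [0.3, 0, 0, 0, 0], [0.3, 0, 0, 0, 0], [0.3, 0, 0, 0, 0]])

```text
time: 22.77
position: [0.5011, -0.3224, 0.1659]
eef_rot: [1.0, -0.003, 0.003, 0.006]
force: [-0.3, 0.7, -1.0]
width: 0.0399
```

Run:
```python
from h import *
st()
```

```text
t 22.77 p [ 0.5011 -0.3224  0.1659] yaw -0.007 z [ 0.0057 -0.0115 -0.9999] F [-0.3   0.68 -1.01] T [0.036 0.004 0.038] w 0.0399 v 0.018
```

carry_out(rows=[[0.3, 12, -6, -8, 0], [0.3, 0, 0, -16, 0], [0.3, 0, 0, -20, 0], [0.3, 0, 0, -20, 0], [0.3, 0, 0, -12, 0], [0.3, 0, 0, 0, 0], [0.3, 0, 0, 0, 0]])

```text
time: 23.35
position: [0.5154, -0.3161, 0.0852]
eef_rot: [1.0, 0.004, 0.002, 0.003]
force: [0.6, 0.3, -0.4]
width: 0.0403
```

Run:
```python
from h import *
st();look("27",cams=("scene",),w=100,h=90,f=6)
```

```text
t 23.35 p [ 0.5154 -0.3161  0.0852] yaw 0.008 z [ 0.0038 -0.0053 -1.    ] F [ 0.57  0.25 -0.41] T [ 0.046  0.016 -0.017] w 0.0403 v 0.017
scene crop origin 106 273 scale 6
```

View pics/scene27c.png

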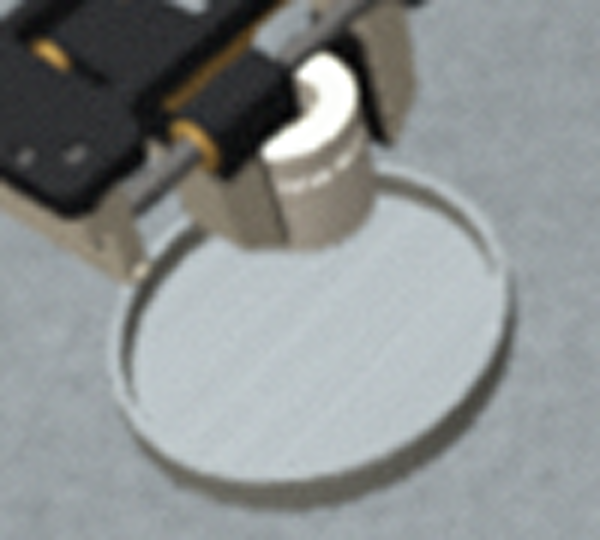

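carry_out(rows=[[0.3, 0, -11, -5, 0], [0.3, 0, 0, -15, 0], [0.3, 0, 0, -10, 0], [0.3, 0, 0, -6, 0], [0.3, 0, 0, 0, 0], [0.3, 0, 0, 0, 0]])

```text
time: 23.9
position: [0.5173, -0.3298, 0.049]
eef_rot: [1.0, 0.004, 0.004, 0.004]
force: [0.1, 0.4, -0.8]
width: 0.0401
```

Run:
```python
from h import *
st();look("28",cams=("scene",),w=100,h=90,f=6)
```

```text
t 23.9 p [ 0.5173 -0.3298  0.049 ] yaw 0.007 z [ 0.0085 -0.0088 -0.9999] F [ 0.15  0.41 -0.8 ] T [ 0.066 -0.021 -0.033] w 0.0401 v 0.018
scene crop origin 105 292 scale 6
```

View pics/scene28c.png

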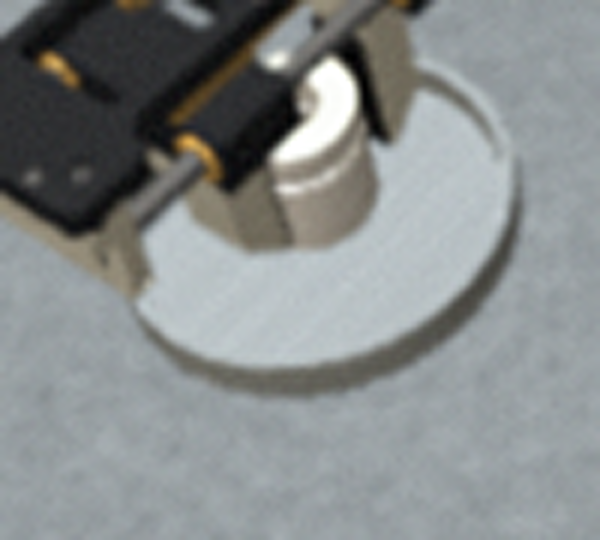

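The adapter is centred over the dish. I lower it the last 9 mm.

carry_out(rows=[[0.3, 0, 0, -5, 0], [0.3, 0, 0, -3, 0], [0.3, 0, 0, 0, 0]])

```text
time: 24.2
position: [0.5176, -0.3297, 0.041]
eef_rot: [1.0, 0.004, 0.005, 0.005]
force: [0.5, -0.7, -1.1]
width: 0.0402
```

Run:
```python
from h import *
st()
```

```text
t 24.2 p [ 0.5176 -0.3297  0.041 ] yaw 0.007 z [ 0.0092 -0.0092 -0.9999] F [ 0.53 -0.7  -1.14] T [ 0.068 -0.003  0.054] w 0.0402 v 0.005
```

carry_out(rows=[[0.3, 0, 0, -1.5, 0], [0.3, 0, 0, -1.5, 0], [0.3, 0, 0, 0, 0]])

```text
time: 24.45
position: [0.518, -0.3297, 0.0392]
eef_rot: [1.0, 0.004, 0.005, 0.005]
force: [1.7, -0.0, -1.0]
width: 0.0402
```

Run:
```python
from h import *
st()
```

```text
t 24.45 p [ 0.518  -0.3297  0.0392] yaw 0.007 z [ 0.0093 -0.0099 -0.9999] F [ 1.69 -0.04 -0.97] T [0.094 0.031 0.027] w 0.0402 v 0.006
```

carry_out(rows=[[0.3, 0, 0, -1.5, 0], [0.62, 0, 0, 0, 0], [0.62, 0, 0, 0, 0], [0.62, 0, 0, 0, 0], [0.62, 0, 0, 0, 0]])

```text
time: 24.87
position: [0.5189, -0.3301, 0.0394]
eef_rot: [1.0, 0.004, 0.005, 0.006]
force: [-0.3, -0.2, -0.1]
width: 0.0565
```

Run:
```python
from h import *
st();look("29",cams=("scene",),w=100,h=90,f=6)
```

```text
t 24.87 p [ 0.5189 -0.3301  0.0394] yaw 0.008 z [ 0.0109 -0.0116 -0.9999] F [-0.32 -0.23 -0.14] T [-0.015 -0.007 -0.027] w 0.0565 v 0.005
scene crop origin 107 296 scale 6
```

View pics/scene29c.png

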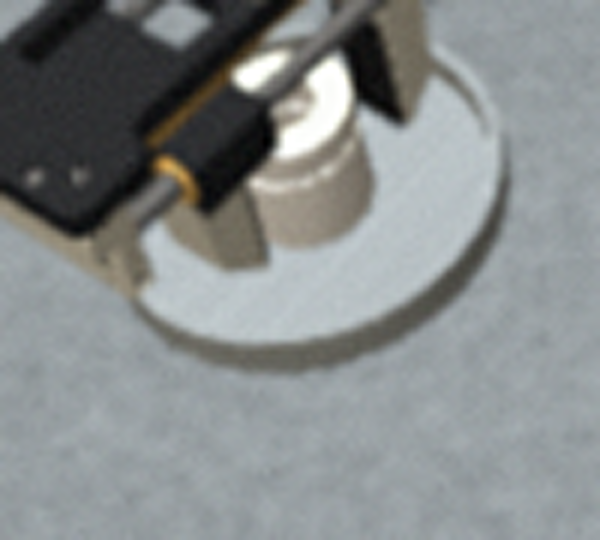

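The adapter is released and stands in the dish, with the fingers clear of it. I go straight up, then to the near adapter.

carry_out(rows=[[0.62, 0, 0, 8, 0], [0.62, 0, 0, 16, 0], [0.62, 0, 0, 20, 0], [0.62, 0, 0, 24, 0], [0.62, 0, 0, 24, 0], [0.62, 0, 0, 20, 0], [0.62, 0, 0, 10, 0], [0.62, 0, 0, 0, 0]])

```text
time: 25.58
position: [0.517, -0.3284, 0.1672]
eef_rot: [1.0, 0.004, 0.004, 0.004]
force: [0.5, 0.6, 0.3]
width: 0.057
```

carry_out(rows=[[0.8, 3, 20, 0, 0], [0.8, 6, 34, 0, 0], [0.8, 6, 36, 0, 0], [0.8, 6, 36, 0, 0], [0.8, 6, 36, 0, 0], [0.8, 6, 36, 0, 0], [0.8, 6, 36, 0, 0], [0.8, 6, 34, 0, 0], [0.8, 3, 20, 0, 0], [0.8, 0, 0, 0, 0]])

```text
time: 26.42
position: [0.5579, -0.0327, 0.1599]
eef_rot: [1.0, -0.001, 0.0, 0.005]
force: [0.5, 0.2, 0.3]
width: 0.0732
```

Run:
```python
from h import *
st()
```

```text
t 26.42 p [ 0.5579 -0.0327  0.1599] yaw -0.003 z [ 6.e-04 -9.e-03 -1.e+00] F [0.53 0.21 0.27] T [ 0.112  0.024 -0.005] w 0.0732 v 0.02
```

carry_out(rows=[[0.8, 6.5, 4, -10, -0.008], [0.8, 0, 0, -20, 0], [0.8, 0, 0, -20, 0], [0.8, 0, 0, -12, 0], [0.8, 0, 0, 0, 0], [0.8, 0, 0, 0, 0]])

```text
time: 26.92
position: [0.5622, -0.0275, 0.0916]
eef_rot: [1.0, -0.003, -0.002, 0.005]
force: [0.2, 0.4, -0.2]
width: 0.0736
```

Run:
```python
from h import *
st();look("30",cams=("scene",),w=100,h=90,f=6)
im=cv2.imread("pics/scene30.png");cv2.imwrite("pics/dish30.png",cv2.resize(im[270:370,100:220],None,fx=5,fy=5,interpolation=cv2.INTER_CUBIC))
```

```text
t 26.92 p [ 0.5622 -0.0275  0.0916] yaw -0.006 z [-0.0044 -0.009  -0.9999] F [ 0.18  0.39 -0.22] T [ 0.07  -0.005 -0.022] w 0.0736 v 0.028
scene crop origin 221 189 scale 6
```

View pics/scene30c.png

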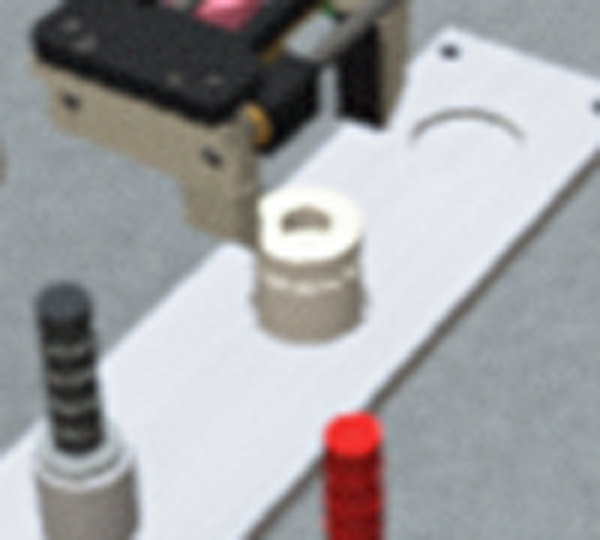

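View pics/dish30.png

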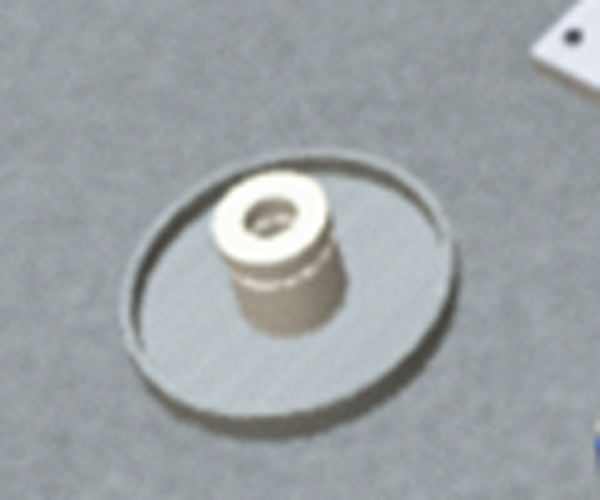

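The adapter stands upright near the middle of the dish, and the gripper is above the near adapter at (308,225). I descend and grip.

carry_out(rows=[[0.8, 2, 0, -12, 0], [0.8, 0, 0, -15, 0], [0.8, 0, 0, -12, 0], [0.8, 0, 0, -6, 0], [0.8, 0, 0, 0, 0], [0.8, 0, 0, 0, 0]])

```text
time: 27.47
position: [0.5672, -0.0301, 0.0463]
eef_rot: [1.0, -0.005, 0.001, 0.005]
force: [-0.2, 0.1, 0.9]
width: 0.0734
```

Run:
```python
from h import *
st()
```

```text
t 27.47 p [ 0.5672 -0.0301  0.0463] yaw -0.01 z [ 0.0016 -0.0106 -0.9999] F [-0.23  0.06  0.91] T [ 0.02  -0.003  0.012] w 0.0734 v 0.011
```

carry_out(rows=[[0.8, -2.5, 2, -5, 0], [0.8, 0, 0, 0, 0], [0.8, 0, 0, 0, 0]])

```text
time: 27.72
position: [0.5653, -0.0279, 0.0418]
eef_rot: [1.0, -0.005, 0.002, 0.005]
force: [-0.0, 0.4, -0.3]
width: 0.0735
```

Run:
```python
from h import *
st()
```

```text
t 27.72 p [ 0.5653 -0.0279  0.0418] yaw -0.01 z [ 0.0033 -0.0106 -0.9999] F [-0.03  0.37 -0.3 ] T [0.031 0.02  0.014] w 0.0735 v 0.011
```

carry_out(rows=[[0.3, 0, 0, 0, 0], [0.3, 0, 0, 0, 0], [0.3, 0, 0, 0, 0], [0.3, 0, 0, 0, 0], [0.3, 0, 0, 0, 0], [0.3, 0, 0, 0, 0]], newtons=20)

```text
time: 28.22
position: [0.5663, -0.0276, 0.0434]
eef_rot: [1.0, -0.005, 0.003, 0.005]
force: [-0.4, 0.3, -1.2]
width: 0.0399
```

Run:
```python
from h import *
st()
```

```text
t 28.22 p [ 0.5663 -0.0276  0.0434] yaw -0.01 z [ 0.0059 -0.0109 -0.9999] F [-0.41  0.3  -1.2 ] T [ 0.124  0.012 -0.019] w 0.0399 v 0.001
```

carry_out(rows=[[0.3, 0, 0, 8, 0], [0.3, 0, 0, 14, 0], [0.3, 0, 0, 20, 0], [0.3, 0, 0, 20, 0], [0.3, 0, 0, 20, 0], [0.3, 0, 0, 14, 0], [0.3, 0, 0, 0, 0]])

```text
time: 28.8
position: [0.5645, -0.027, 0.1477]
eef_rot: [1.0, -0.004, 0.002, 0.005]
force: [0.3, 0.3, -0.7]
width: 0.0397
```

carry_out(rows=[[0.3, -2, 20, 0, 0], [0.3, -5, 34, 0, 0], [0.3, -5, 36, 0, 0], [0.3, -5, 36, 0, 0], [0.3, -5, 36, 0, 0], [0.3, -5, 36, 0, 0], [0.3, -5, 36, 0, 0], [0.3, -5, 36, 0, 0], [0.3, -3, 36, 0, 0], [0.3, 0, 24, 0, 0]])

```text
time: 29.63
position: [0.5213, 0.303, 0.1511]
eef_rot: [1.0, -0.015, 0.004, 0.009]
force: [0.2, -0.6, -0.5]
width: 0.04
```

carry_out(rows=[[0.3, 0, 8, 0, 0], [0.3, 0, 0, 0, 0], [0.3, 0, 0, 0, 0]])

```text
time: 29.88
position: [0.5177, 0.3192, 0.1511]
eef_rot: [1.0, -0.009, 0.004, 0.007]
force: [0.3, -0.7, -0.9]
width: 0.0402
```

Run:
```python
from h import *
st();look("31",cams=("scene",),w=100,h=90,f=6)
```

```text
t 29.88 p [0.5177 0.3192 0.1511] yaw -0.018 z [ 0.007  -0.014  -0.9999] F [ 0.33 -0.7  -0.89] T [ 0.047  0.002 -0.027] w 0.0402 v 0.006
scene crop origin 280 93 scale 6
```

View pics/scene31c.png

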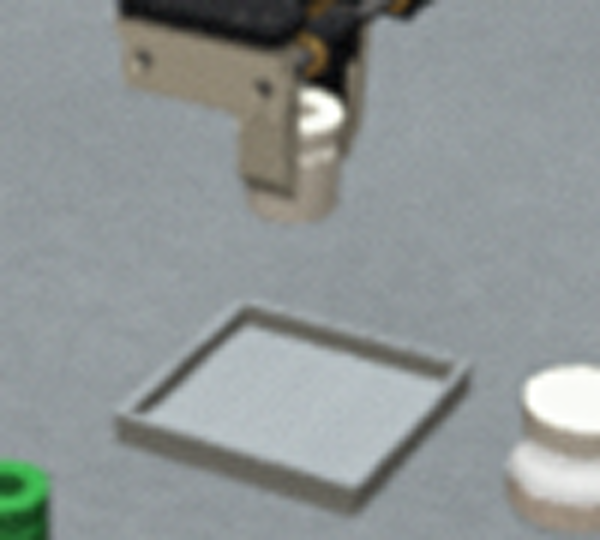

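The adapter is above the tray, whose centre is at (293,400) in the crop. I descend.

carry_out(rows=[[0.3, 0, 6, -12, 0], [0.3, 0, 0, -20, 0], [0.3, 0, 0, -20, 0], [0.3, 0, 0, -20, 0], [0.3, 0, 0, -12, 0], [0.3, 0, 0, 0, 0], [0.3, 0, 0, 0, 0]])

```text
time: 30.52
position: [0.5231, 0.3102, 0.0603]
eef_rot: [1.0, -0.019, 0.004, 0.011]
force: [-0.5, 0.2, -0.7]
width: 0.0401
```

Run:
```python
from h import *
st();look("32",cams=("scene",),w=100,h=90,f=6)
```

```text
t 30.52 p [0.5231 0.3102 0.0603] yaw -0.037 z [ 0.0086 -0.0226 -0.9997] F [-0.47  0.2  -0.65] T [ 0.069  0.032 -0.011] w 0.0401 v 0.021
scene crop origin 279 126 scale 6
```

View pics/scene32c.png

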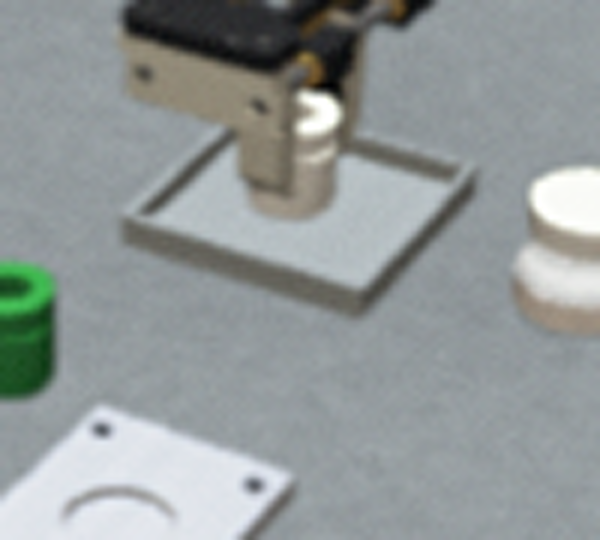

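carry_out(rows=[[0.3, -2, 7, 0, 0.02], [0.3, -2, 7, 0, 0], [0.3, 0, 0, -6, 0], [0.3, 0, 0, -6, 0], [0.3, 0, 0, 0, 0], [0.3, 0, 0, 0, 0]])

```text
time: 31.07
position: [0.5212, 0.3279, 0.0517]
eef_rot: [1.0, -0.008, 0.008, 0.009]
force: [0.3, -0.6, -1.2]
width: 0.0402
```

Run:
```python
from h import *
st()
```

```text
t 31.07 p [0.5212 0.3279 0.0517] yaw -0.015 z [ 0.0151 -0.0178 -0.9997] F [ 0.28 -0.65 -1.19] T [ 0.088  0.012 -0.029] w 0.0402 v 0.011
```

carry_out(rows=[[0.3, 0, 0, -5, 0], [0.3, 0, 0, -4, 0], [0.3, 0, 0, 0, 0], [0.3, 0, 0, 0, 0]])

```text
time: 31.4
position: [0.5212, 0.3278, 0.0418]
eef_rot: [1.0, -0.008, 0.008, 0.009]
force: [0.0, -0.2, -1.6]
width: 0.0401
```

Run:
```python
from h import *
st()
```

```text
t 31.4 p [0.5212 0.3278 0.0418] yaw -0.015 z [ 0.0153 -0.0181 -0.9997] F [ 0.02 -0.21 -1.58] T [ 0.027  0.008 -0.041] w 0.0401 v 0.009
```

carry_out(rows=[[0.3, 0, 0, -1, 0], [0.3, 0, 0, -1, 0], [0.3, 0, 0, 0, 0]])

```text
time: 31.65
position: [0.5215, 0.3279, 0.0419]
eef_rot: [1.0, -0.008, 0.008, 0.009]
force: [0.2, 0.2, -0.4]
width: 0.0399
```

Run:
```python
from h import *
st()
```

```text
t 31.65 p [0.5215 0.3279 0.0419] yaw -0.016 z [ 0.016  -0.0187 -0.9997] F [ 0.2   0.18 -0.36] T [ 0.064 -0.005 -0.046] w 0.0399 v 0.01
```

The weight is coming off the wrist, so the adapter touches the tray floor. I release it.

carry_out(rows=[[0.62, 0, 0, 0, 0], [0.62, 0, 0, 0, 0], [0.62, 0, 0, 0, 0], [0.62, 0, 0, 0, 0]])

```text
time: 31.98
position: [0.5223, 0.328, 0.0424]
eef_rot: [1.0, -0.008, 0.009, 0.009]
force: [-0.1, -0.9, -0.5]
width: 0.0563
```

carry_out(rows=[[0.62, 0, 0, 8, 0], [0.62, 0, 0, 16, 0], [0.62, 0, 0, 24, 0], [0.62, 0, 0, 24, 0], [0.62, 0, 0, 24, 0], [0.62, -15, 0, 24, 0], [0.62, -30, 0, 10, 0], [0.62, -30, 0, 0, 0], [0.62, -20, 0, 0, 0], [0.62, 0, 0, 0, 0]])

```text
time: 32.82
position: [0.4246, 0.3266, 0.1816]
eef_rot: [1.0, -0.01, 0.009, 0.008]
force: [-1.0, -0.6, 0.1]
width: 0.0567
```

Run:
```python
from h import *
st();look("33",cams=("scene","top"),w=100,h=90,f=6)
for q in ["adapter_1","go_pin"]:
  for c in("scene","top"):
    print(q,c,[(np.round(d["centre"],4).tolist(),round(d["score"],2)) for d in viewer.recognise(c,q)])
im=cv2.imread("pics/scene33.png")
cv2.imwrite("pics/s33.png",np.hstack([cv2.resize(im[110:190,290:390],(400,320),interpolation=cv2.INTER_CUBIC),cv2.resize(im[225:305,200:300],(400,320),interpolation=cv2.INTER_CUBIC)]))
```

```text
t 32.82 p [0.4246 0.3266 0.1816] yaw -0.02 z [ 0.0186 -0.0164 -0.9997] F [-0.95 -0.58  0.14] T [0.043 0.089 0.051] w 0.0567 v 0.028
scene crop origin 251 73 scale 6
top crop origin 72 252 scale 6
adapter_1 scene [([0.523, -0.3317, 0.0388], 0.86), ([0.5291, 0.3127, 0.0298], 0.78), ([0.4519, 0.076, 0.0341], 0.75), ([0.4659, 0.1419, 0.0282], 0.57)]
adapter_1 top [([0.5184, 0.3253, 0.0465], 0.69), ([0.4673, 0.1563, 0.0427], 0.65), ([0.5085, -0.3286, 0.0448], 0.64), ([0.4447, 0.0853, 0.0453], 0.59)]
go_pin scene [([0.4641, -0.1123, 0.0541], 0.88), ([0.6584, -0.1525, 0.0507], 0.87), ([0.5643, -0.1634, 0.0768], 0.71), ([0.5723, -0.053, 0.0108], 0.29)]
go_pin top [([0.4542, -0.1043, 0.0736], 0.6), ([0.556, -0.1556, 0.0799], 0.44), ([0.6541, -0.1445, 0.0619], 0.44)]
```

View pics/scene33.png

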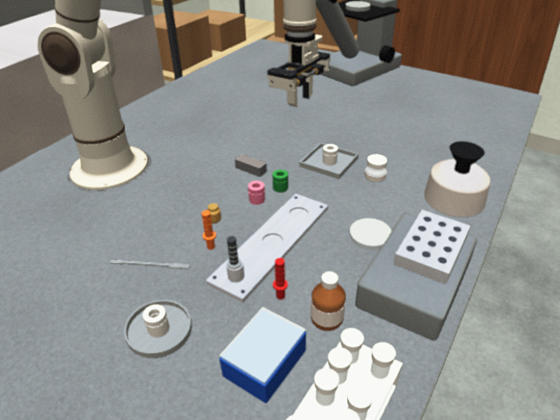

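View pics/s33.png

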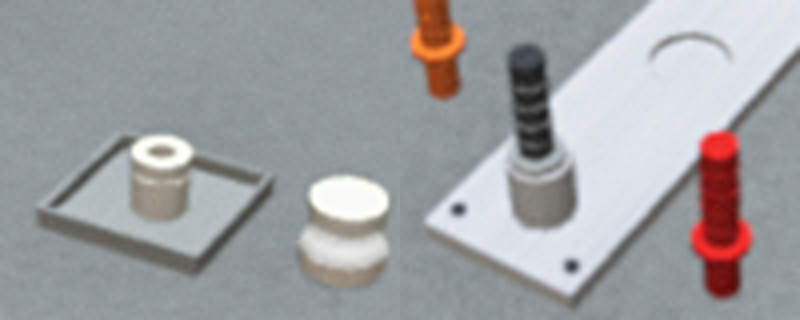

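View pics/top33.png

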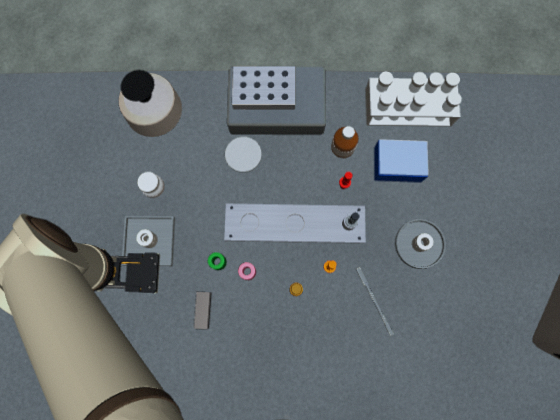

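The final pictures show an adapter upright in the dish (top (424,242)), one upright in the tray (top (146,238)) and the pin down in its holder (top (352,220)). The bystanders are where they were. I hand the job in.

```bash
python3 -c "
from rig import bot
print(bot.close_job())"
```

```text
the job is handed in; nothing more can be done
None
```

The job is done and handed in at about 33 s of the 72 s allowed.

- **Near adapter, tried first:** the pin came to a firm stop about 14 mm down, so this is the narrowed one. It now stands upright in the square tray.
- **Far adapter:** the pin slid in to within about 1 mm of its collar with no measurable resistance, so this is the sound one. It now stands upright in the round dish.
- **Go pin:** it is back in its holder with the collar on the rim, looking as it did at the start.
- **Everything else:** the last pictures from both cameras show the other things where they were and the gripper clear.

**What did not go as planned:**
- The confirming press in the narrowed adapter reached about 21 N. That is above the 3–10 N suggested but under the 30 N limit.
- That press also turned the pin slightly in the jaws. I straightened it while inserting it in the second adapter.
- The arm drifted a few millimetres after longer moves, and I corrected this from the pictures each time.

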